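Zero the kitchen scale and lock it with the screwdriver

TASK

Zero the kitchen scale: first turn the black tare knob until its red pointer reads zero (the long red mark), then drive the slotted brass lock screw clockwise fully home with the orange screwdriver, keeping the bit pressed down in the slot, so that the zero stays set. Finally stand the screwdriver back in its wooden stand, and leave the things round about where they are.

Things in the scene. Friction and masses are not known exactly. Their poses are not given: they have to be found in the camera images.
- kitchen_scale: White dial scale, fixed to the worktop, 250 x 250 mm, deck 40 mm high; origin under its centre, x axis from the dial edge towards the round steel pan (136 mm across, top 53 mm high, centre 55 mm along +x), z up. The tare dial (104 mm across) is centred at (-75, +50) mm in this frame, the lock screw at (-75, -70) mm.
- knob_grip (a point): Point on the tare knob's vertical axis at the height to grip, 31 mm over the scale's deck (71 mm over the worktop). The knob is a black disc (42 mm across, top 11 mm over the deck) with an upright bar grip 38 long x 14 thick x 32 mm high (8 to 40 mm over the deck). The x axis points along the bar and along the red pointer, which reaches 45 mm from the axis; y is across the bar.
- tare_knob (a joint): Angle of tare knob and pointer: 0 = pointer exactly on the long red zero mark (pointing along the scale's +x axis); positive = pointer clockwise of zero, seen from above; it starts clockwise of zero by 0.5 to 1.35 rad. Turns stiffly (0.04 N m) and stays where left.
- dial_zero_mark (a point): The long red zero mark on the white dial face, 42 mm from the knob's axis on the side towards the pan.
- screw_slot (a point): Centre of the FLOOR of the slot in the brass lock screw's head (26 mm across), z up, x along the slot. The slot is 18 mm long, 5 mm wide, 4 mm deep, closed at its ends. The head lies inside a dark fixed collar (inner diameter 31 mm, outer 44 mm, top 54 mm over the worktop). With the screw at 0 the slot floor is 50 mm over the worktop and the head is flush with the collar's top.
- lock_screw (a joint): Angle of the lock screw, growing clockwise seen from above (tightening), 0 to 2.4 rad; 2.4 is the hard stop, fully home. It starts at 0 to 0.9. The screw sinks 2 mm per radian as it is tightened, so the bit must follow it down to stay in the slot. Turning takes about 0.09 N m; pushing alone does not turn it.
- driver_tip (a point): Centre of the end of the screwdriver's blade. z runs from the tip up the shank to the handle; x is along the blade's width. Blade 14 mm wide (x) x 3 mm thick (y); the shank (8 mm diameter) leads up to a 30 mm black flange 52 to 58 mm above the tip.
- driver_handle (a point): Centre of the screwdriver's orange square handle, 91 mm above the tip; the handle is 26 x 26 mm with sides along the driver's x and y, from 57 to 125 mm above the tip. Axes as driver_tip. The driver weighs 60 to 130 g and stands upright, bit down, in the stand's hole at the start, its flange resting on the stand's top (tip 8 mm over the worktop).
- stand_hole (a point): Centre of the mouth of the hole in the fixed wooden stand (75 x 75 mm, top 60 mm over the worktop), z up. The hole goes right through, 20 mm in diameter.
- dotted_mug_mid (a point): Bystander: white mug with dots, 82 mm across, 91 mm high; point half-way up.
- spice_jar_mid (a point): Bystander: spice jar with a mustard-yellow cap, 42 mm across, 96 mm high; point half-way up.
- tin_mid (a point): Bystander: round tin with a tan band, 75 mm across, 66 mm high; point half-way up.
Not all that is in view belongs to the job. What is shaped like the part that bears stand_hole but blue or turquoise is not meant.

How it is judged:
By the outcome, as a careful person would: the job done as asked, in the order asked, and still so for the second after the job is handed in, with the robot touching nothing.
It also fails if it takes over 69 s, if anything falls off the work surface, if the arm or the gripper's body presses on something with over 40 N, if the wrist force passes 120 N, or if a joint passes its speed limit or range.

ROBOT

A 6-joint arm with a two-finger parallel gripper is mounted at the origin on a cart in front of the work surface, level with it; the furniture and walls round the work are solid. World frame = base frame: x ahead of the robot, y to its left, z up, the work surface at z = 0. Lengths are in m, angles in rad, forces in N, time in s.
With the tool pointing down it reaches from about 0.35 to 0.775 m from the base axis. Payload 7.3 kg.
Tool frame: the origin (TCP) lies at the very end of the fingers, on their centre line; the grasp point (between the pads) lies 19 mm behind it; x points along the fingers, y is the direction in which the jaws open and shut, and the axes are right-handed (so a half turn about x gives the same grasp; the last joint's range is limited). The gripper opens to 92 mm and grips with 3 to 60 N. Pads are 19 mm wide; open, the fingers measure 130 mm over their backs; the gripper's body (75 mm by 190 mm) begins 47 mm behind the grasp point.
Start: joints at [-0.146, 0.342, 1.524, -0, 1.275, -0.146], TCP at [0.525, 0, 0.227] pointing down, gripper open.
Joint ranges: [-2.53, 2.53], [-0.77, 2.02], [0.04, 2.7], [-1, 4.14], [0.28, 2.66], [-3.11, 3.11]. Speed limits (rad/s): [2.57, 2.57, 3.14, 3.14, 3.14, 3.14].

INTERFACE

Orientations are given as [roll, pitch, yaw] about the fixed x, y, z axes, in that order (R = Rz(yaw) Ry(pitch) Rx(roll)).
In Python, from cell import robot gives the robot as it stands.
- The arm moves only by the tool play_rows, never from a script. Its argument "moves" is a list that holds one entry, the list of rows, each a list of 5 numbers: the shift along the tool's x, y, z in m, then the turn about the tool's x in degrees, then the opening, from -1 (shut) to 1 (fully open), so that 0 is half open. A call has exactly 10 rows; each row shifts and turns the pose as measured when the row begins, along the tool's axes as they then stand; what a row does not reach is not made up. A row lasts 1/10 s, in which the tool goes at most 50 mm and 8.59 degrees, less where a joint would pass 70% of its speed; a pose out of reach is approached as far as the arm can. A call with a gripper value outside its range is refused whole. The fingers move at their own pace and stop on an object; "grip_force" is the grip in N (left out, the last holds). Time passes only in rows, so rows that do not move let the fingers close, or fill a call up. It gives the time, the measured TCP pose, the force and the opening at its end, in the units of the state.
- robot.observe(): the state, without advancing time (a new reading comes with each control period).
- robot.read_camera(name): name is "scene" or "side" or "wrist"; returns the picture (420x560x3 uint8, red, green, blue); there is no depth.
- robot.get_calibration(name): a dict with "mtx" (3x3 intrinsics, pixels), "k1" (the pictures are not rectified: a ray, as slopes to the right and down, at radius r is drawn at 1 + k1 r^2 times it, then the intrinsics apply), "view" (4x4, takes a point from world to camera coordinates). Camera axes: x right, y up, looking along -z (the intrinsics and any distortion apply to the point x, -y, -z); pixel columns grow to the right and rows downward; lengths in m; the calibration is good to about 2 mm. A picture is of the moment at which its call begins: read the wrist's pose just before it. get_calibration takes no time and is no camera call; for the wrist camera it gives the pose at the moment of the call.
- robot.hand_in(): hands the job in, once; it reports no verdict.
Trained networks look in the newest picture that a camera, given by its name, has taken for a name from the list of things; names that differ only in an ending like _2 or _b are one class to them, and where a whole thing is asked for, a point or a joint stands for the part that bears it (a point fixed in the world has none). Each returns a list of dicts, best first, with "score" (0 to 1); they miss things now and then, are a little off and sometimes report something else, mostly with a low value. They report only what shows in the picture. A call takes as long as a camera call. They do not tell look-alikes from the thing itself.
- robot.spot_in(camera, label): "point" ([column, row] in pixels, amid what is visible of it).
The state is a dict: "time": time; "qpos": joint angles; "qvel": joint speeds; "joint_efforts": joint torques, N m; "tool_pos": TCP position; "tool_rot": TCP orientation; "contact_force": force on the tool from outside, world axes, zero at the start; "torque": the same for the moment, N m; "opening": finger opening in m.
Only numpy, scipy, OpenCV 4.12 (cv2) and the standard library are available. Lean on these libraries where they do the work, as an engineer would, in place of code of your own. Each camera call takes 0.05 s, during which the arm holds its last target.

## Working session

There is one attempt and no reset: what is moved stays moved. The work goes in short steps, Python scripts to look and compute and a tool call to move; the robot and the scene stay as the last step left them, time stands still between calls to the robot, and variables do not carry over. Pictures are saved under pics/ and viewed, and the job is handed in when it is done.

Besides the shell and the picture viewer there is one more tool, called after "Emit:" by a JSON object that holds its "method" and its "body". play_rows: Moves the arm, as the interface text tells. Its arguments: {"type":"object","properties":{"moves":{"type":"array"},"grip_force":{"type":"number"}},"required":["moves"]}

```bash
ls; mkdir -p pics
cat > h.py <<'E'
import numpy as np, cv2
from cell import robot
def snap(cam,fn,scale=1.0):
    s=robot.observe(); c=robot.get_calibration(cam); im=robot.read_camera(cam)
    cv2.imwrite('pics/'+fn,cv2.cvtColor(np.asarray(im),cv2.COLOR_RGB2BGR))
    return im,c
def ray(c,px):
    K=np.array(c['mtx']);k1=c['k1'];V=np.array(c['view'])
    d=np.array([(px[0]-K[0,2])/K[0,0],(px[1]-K[1,2])/K[1,1]]);u=d.copy()
    for _ in range(30): u=d/(1+k1*(u@u))
    v=np.array([u[0],-u[1],-1.0]);R=V[:3,:3];o=-R.T@V[:3,3]
    return o,R.T@v
def onz(c,px,z):
    o,d=ray(c,px);return o+d*(z-o[2])/d[2]
def proj(c,P):
    K=np.array(c['mtx']);V=np.array(c['view']);p=V[:3,:3]@np.asarray(P)+V[:3,3]
    u=np.array([p[0],-p[1]])/-p[2];u=u*(1+c['k1']*(u@u))
    return np.array([K[0,0]*u[0]+K[0,2],K[1,1]*u[1]+K[1,2]])
E
python3 - <<'E'
from h import *
np.set_printoptions(precision=4,suppress=True)
print(robot.observe())
for cam in ['scene','side','wrist']:
    im,c=snap(cam,cam+'0.png')
    print(cam,np.array(c['mtx']).tolist(),c['k1'],np.array(c['view']))
    for l in ['kitchen_scale','tare_knob','lock_screw','screw_slot','driver_handle','driver_tip','stand_hole','dial_zero_mark','knob_grip','dotted_mug_mid','spice_jar_mid','tin_mid']:
        r=robot.spot_in(cam,l)
        print(l,[(np.round(x['point'],1).tolist(),round(x['score'],2)) for x in r[:3]])
print(robot.observe()['time'])
E
```

```text
pics
{'time': 0.0, 'qpos': array([-0.146 ,  0.3427,  1.525 , -0.    ,  1.2754, -0.146 ]), 'qvel': array([-0.0003,  0.0006, -0.0003,  0.0015,  0.0019, -0.0013]), 'joint_efforts': array([  0.0008, -43.1246, -24.422 ,   0.0718,   0.0559,  -0.0001]), 'tool_pos': array([0.5246, 0.0001, 0.226 ]), 'tool_rot': array([-1.7075,  1.5692,  3.0049]), 'contact_force': array([ 0.5735,  0.2045, -0.2637]), 'torque': array([ 0.046 , -0.0345,  0.0215]), 'opening': 0.09183910205533741}
scene [[540.9373378133163, 0.0, 280.1610922958337], [0.0, 540.9373378133163, 210.14459081431622], [0.0, 0.0, 1.0]] -0.18637458025296388 [[ 0.6829 -0.7301 -0.0236 -0.3133]
 [ 0.3135  0.2637  0.9122 -0.2455]
 [-0.6598 -0.6304  0.409  -1.3235]
 [ 0.      0.      0.      1.    ]]
kitchen_scale [([310.6, 220.4], 0.75)]
tare_knob [([281.2, 216.4], 0.44)]
lock_screw [([309.7, 220.2], 0.5)]
screw_slot []
driver_handle [([381.0, 242.1], 0.5)]
driver_tip [([378.7, 239.5], 0.51)]
stand_hole [([240.8, 238.9], 0.73), ([323.7, 265.4], 0.71), ([357.4, 289.0], 0.7)]
dial_zero_mark [([309.8, 223.8], 0.98)]
knob_grip [([282.1, 213.9], 0.67
[... 1007 characters left out ...]
0, 304.28164272163593, 205.2120699155579], [0.0, 0.0, 1.0]] -0.02884009094586694 [[ 1.      0.0014 -0.0001 -0.5258]
 [-0.0014  0.9586 -0.2847  0.0371]
 [-0.0003  0.2847  0.9586 -0.3896]
 [ 0.      0.      0.      1.    ]]
kitchen_scale [([340.4, 152.9], 0.97)]
tare_knob [([270.5, 138.5], 0.98), ([291.6, 240.6], 0.42)]
lock_screw [([290.6, 241.0], 0.79)]
screw_slot [([344.9, 150.4], 0.72), ([288.6, 240.2], 0.59)]
driver_handle [([340.4, 152.7], 0.33)]
driver_tip []
stand_hole [([196.2, 324.3], 0.94), ([136.6, 116.8], 0.74)]
dial_zero_mark [([342.0, 149.1], 0.84)]
knob_grip [([270.3, 139.0], 0.69), ([290.2, 238.2], 0.47)]
dotted_mug_mid []
spice_jar_mid []
tin_mid [([338.5, 150.3], 0.58)]
1.95
```

View pics/scene0.png

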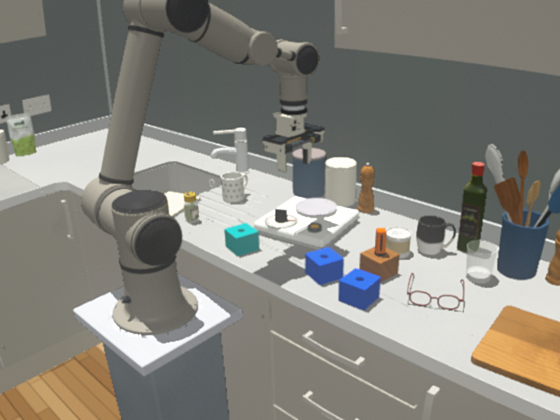

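View pics/side0.png

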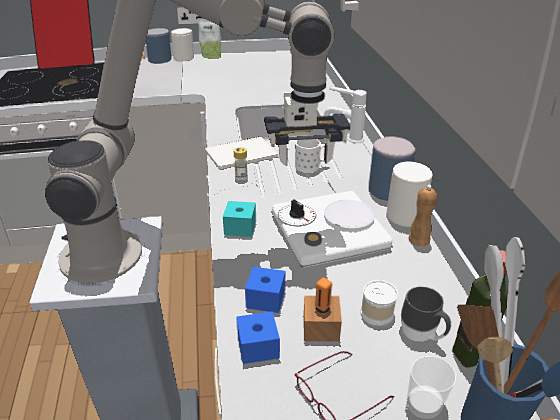

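View pics/wrist0.png

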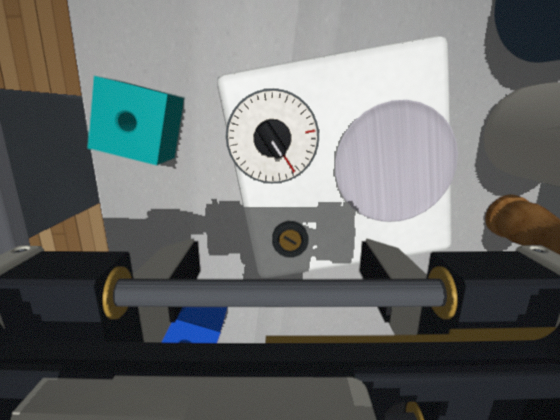

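Run:
```python
import cv2
a=cv2.imread('pics/wrist0.png')[80:280,210:460];cv2.imwrite('pics/w0c.png',cv2.resize(a,None,fx=3,fy=3,interpolation=cv2.INTER_CUBIC)[:600,:750])
b=cv2.imread('pics/side0.png')[180:360,200:420]
cv2.imwrite('pics/s0c.png',cv2.resize(b,None,fx=3,fy=3,interpolation=cv2.INTER_CUBIC))
```

```text
(no output)
```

View pics/w0c.png

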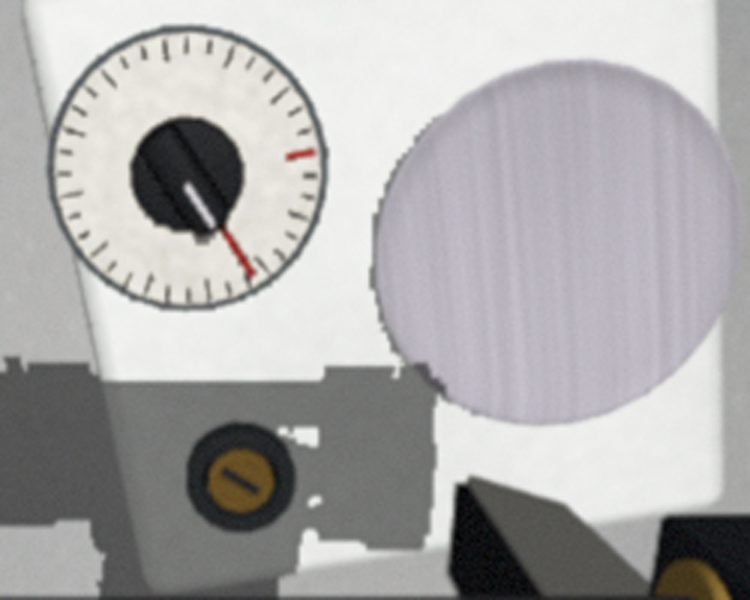

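View pics/s0c.png

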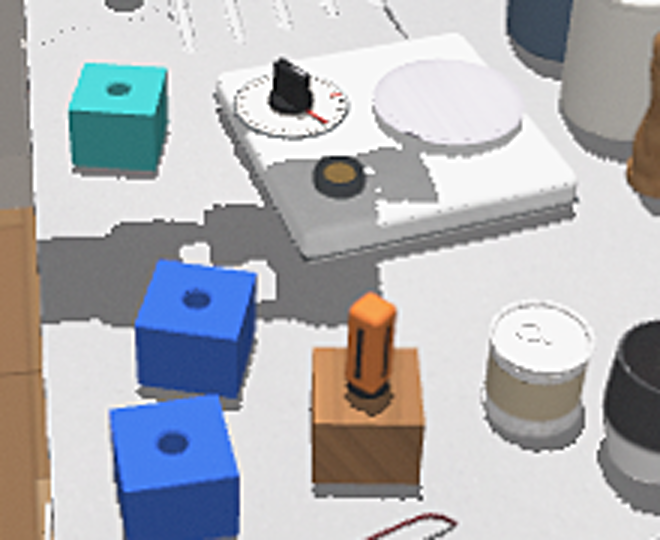

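Run:
```python
from h import *
from scipy.spatial.transform import Rotation as Ro
import scipy.optimize as so
np.set_printoptions(precision=4,suppress=True)
s=robot.observe();T=Ro.from_euler('xyz',s['tool_rot']).as_matrix();print('tool axes cols\n',T)
c=robot.get_calibration('wrist')
f=lambda x,y:(210+x/3,80+y/3)
D=onz(c,f(188,167),.042);S=onz(c,f(240.5,477),.054);P=onz(c,f(555,242),.053);Z=onz(c,f(301,155),.042);tip=onz(c,f(251,275),.045)
print(D,S,P,Z,tip)
m=np.array([[-75,50],[-75,-70],[55,0]])/1000;w=np.array([D,S,P])[:,:2]
def r(p):
    R=np.array([[np.cos(p[2]),-np.sin(p[2])],[np.sin(p[2]),np.cos(p[2])]]);return ((m@R.T+p[:2])-w).ravel()
o=so.least_squares(r,[.6,0.1,.1]);print(o.x,o.fun)
print('zero dir',np.arctan2(*(Z-D)[1::-1]),'ptr',np.arctan2(*(tip-D)[1::-1]))
a=np.array([f(222,470),f(257,492)]);print('slot',onz(c,a[0],.054),onz(c,a[1],.054))
c=robot.get_calibration('side')
g=lambda x,y:(200+x/3,180+y/3)
print('side screw',onz(c,g(339,175),.054),'dial',onz(c,g(291,104),.042))
# stand top corners
for q in [(313,350),(416,348),(424,424),(312,427)]: print(onz(c,g(*q),.06))
for q in [(349,303),(370,293),(396,303),(374,313)]: print('h',onz(c,g(*q),.133))
```

```text
tool axes cols
 [[ 0.0001  1.     -0.    ]
 [-0.     -0.     -1.    ]
 [-1.      0.0001  0.    ]]
[0.5183 0.0543 0.042 ] [ 0.5384 -0.0631  0.054 ] [0.652  0.0287 0.053 ] [0.5596 0.0587 0.042 ] [0.5418 0.0148 0.045 ]
[0.5995 0.0188 0.1793] [-0.0014  0.0004 -0.0002 -0.0003  0.0016 -0.0001]
zero dir 0.10552642133297796 ptr -1.0331790049031775
slot [ 0.5312 -0.0602  0.054 ] [ 0.545  -0.0695  0.054 ]
side screw [ 0.5368 -0.0749  0.054 ] dial [0.5182 0.0484 0.042 ]
[ 0.4776 -0.2802  0.06  ]
[ 0.5502 -0.289   0.06  ]
[ 0.5385 -0.3616  0.06  ]
[ 0.4637 -0.353   0.06  ]
h [ 0.4934 -0.3144  0.133 ]
h [ 0.5092 -0.3067  0.133 ]
h [ 0.5242 -0.319   0.133 ]
h [ 0.5077 -0.3264  0.133 ]
```

Emit:
{"method": "play_rows", "body": {"moves": [[[0.02,-0.003,-0.027,0,0.1],[0.02,-0.003,-0.027,0,0.1],[0.02,0,0,-7.7,0.1],[0.02,0,0,-7.7,0.1],[0.01,0,0,-7.7,0.1],[0,0,0,-7.7,0.1],[0,0,0,0,0.1],[0,0,0,0,0.1],[0,0,0,0,0.1],[0,0,0,0,0.1]]], "grip_force": 20}}

```text
time: 2.95
tool_pos: [0.5202, 0.0559, 0.1345]
tool_rot: [0.905, 1.567, -0.118]
contact_force: [1.1, -0.3, -0.5]
opening: 0.0503
```

Run:
```python
from h import *
im,c=snap('wrist','w1.png')
s=robot.observe();print(s['time'],s['tool_pos'],s['tool_rot'],s['qpos'])
```

```text
3.0 [0.52024958 0.05591031 0.13451702] [ 0.90542898  1.56671052 -0.11693062] [-3.92835829e-02  4.30176904e-01  1.66525160e+00 -3.67047395e-04
  1.04209068e+00 -5.87535816e-01]
```

View pics/w1.png

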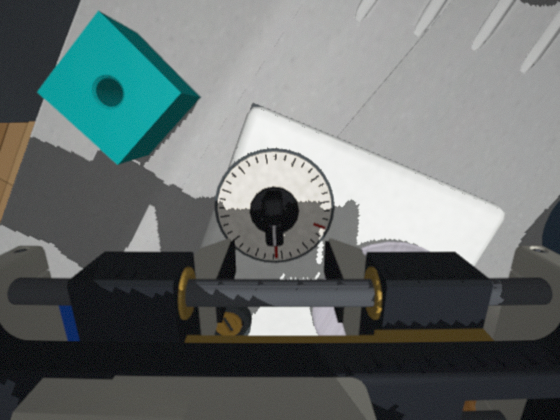

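Run:
```python
import cv2
a=cv2.imread('pics/w1.png')[140:340,170:420];cv2.imwrite('pics/w1c.png',cv2.resize(a,None,fx=3,fy=3,interpolation=cv2.INTER_CUBIC)[:600,:750])
```

```text
(no output)
```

View pics/w1c.png

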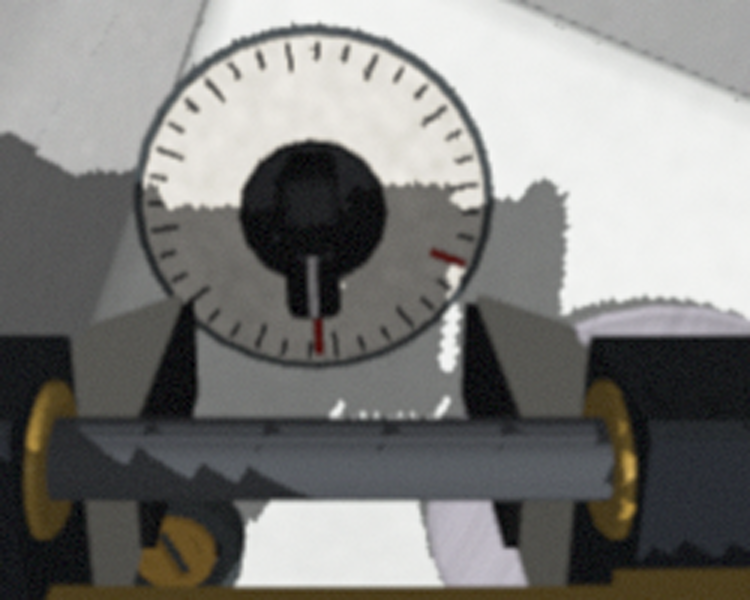

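Run:
```python
from h import *
np.set_printoptions(precision=4,suppress=True)
c=robot.get_calibration('wrist')
f=lambda x,y:(170+x/3,140+y/3)
D=onz(c,f(313,197),.042);Z=onz(c,f(448,257),.042);tip=onz(c,f(319,352),.045)
S=onz(c,f(178,553),.054)
print(D,Z,tip,S)
print('zero dir',np.arctan2(*(Z-D)[1::-1]),'ptr',np.arctan2(*(tip-D)[1::-1]),np.linalg.norm(Z-D))
R=[onz(c,f(*q),.042) for q in [(135,190),(491,197),(320,27),(310,366)]];print(np.array(R))
```

```text
[0.5164 0.0548 0.042 ] [0.5595 0.0597 0.042 ] [0.5425 0.0153 0.045 ] [ 0.5387 -0.0623  0.054 ]
zero dir 0.11339671716705167 ptr -0.9873283041640866 0.043348040997161136
[[0.472  0.0301 0.042 ]
 [0.5599 0.0813 0.042 ]
 [0.4931 0.0969 0.042 ]
 [0.5433 0.0086 0.042 ]]
```

Emit:
{"method": "play_rows", "body": {"moves": [[[0,-0.0036,0.0018,-2.7,0.1],[0.025,0,0,0,0.1],[0.025,0,0,0,0.1],[0.02,0,0,0,0.1],[0.0085,0,0,0,0.0],[0,0,0,0,-1],[0,0,0,0,-1],[0,0,0,0,-1],[0,0,0,0,-1],[0,0,0,0,-1]]], "grip_force": 15}}

```text
time: 4.0
tool_pos: [0.5191, 0.05, 0.0582]
tool_rot: [0.4, 1.562, -0.578]
contact_force: [-3.2, -5.4, -7.4]
opening: 0.0141
```

Run:
```python
from h import *
im,c=snap('wrist','w2.png')
s=robot.observe();print(s)
```

```text
{'time': 4.05, 'qpos': array([-0.04847537,  0.53154076,  1.75057121, -0.00535604,  0.85197667,
       -0.63745737]), 'qvel': array([-0.00187069,  0.00016948, -0.00161265,  0.00180655, -0.00088297,
        0.00043006]), 'joint_efforts': array([ 4.04613152e+00, -4.67741382e+01, -2.11497653e+01,  2.05092184e+00,
       -1.65614650e+00,  4.66058613e-02]), 'tool_pos': array([0.51918806, 0.05001864, 0.05815015]), 'tool_rot': array([ 0.43728297,  1.56227198, -0.54101954]), 'contact_force': array([-5.09786196, -7.70593547,  0.60865194]), 'torque': array([-1.42004504,  1.10039929, -0.06472832]), 'opening': 0.013892146702794457}
```

View pics/w2.png

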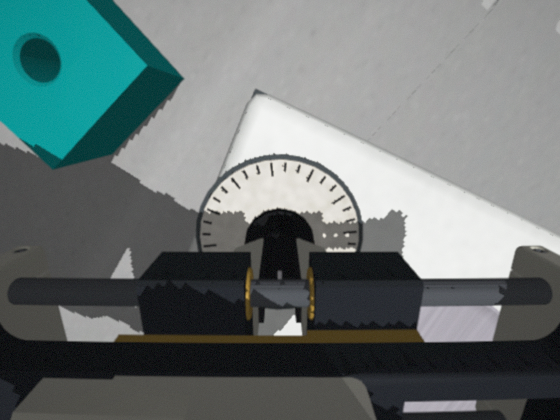

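Emit:
{"method": "play_rows", "body": {"moves": [[[0,-0.0015,0,0,-1],[0,0,0,-8,-1],[0,0,0,-8,-1],[0,0,0,-8,-1],[0,0,0,-8,-1],[0,0,0,-8,-1],[0,0,0,-8,-1],[0,0,0,-8,-1],[0,0,0,0,-1],[0,0,0,0,-1]]], "grip_force": 15}}

```text
time: 5.05
tool_pos: [0.5207, 0.0532, 0.0583]
tool_rot: [0.121, 1.556, 0.151]
contact_force: [1.3, -0.5, -6.1]
opening: 0.0141
```

Run:
```python
from h import *
from scipy.spatial.transform import Rotation as Ro
im,c=snap('wrist','w3.png')
s=robot.observe();print(s['tool_pos'],s['contact_force'],s['torque'],Ro.from_euler('xyz',s['tool_rot']).as_matrix())
```

```text
[0.5207134  0.05315851 0.05832604] [ 0.89964412  0.03921978 -5.66698762] [ 0.06591528 -0.03042366  0.06271948] [[ 0.01504518 -0.03101726  0.99940561]
 [ 0.00234333  0.99951709  0.03098545]
 [-0.99988407  0.00187576  0.0151106 ]]
```

View pics/w3.png

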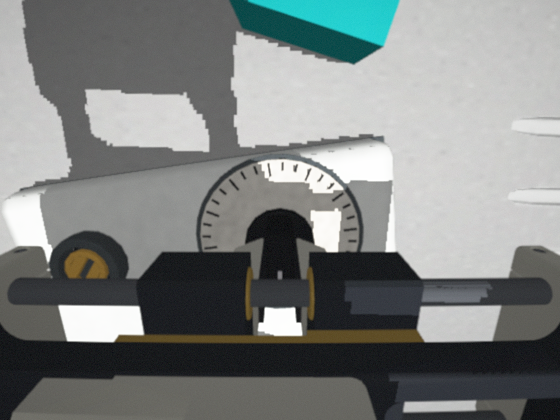

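Run:
```python
from h import *
np.set_printoptions(precision=4,suppress=True)
c=robot.get_calibration('wrist')
a=onz(c,(40,186),.038);b=onz(c,(360,143),.038);print(a,b,np.arctan2((b-a)[1],(b-a)[0])-np.pi/2)
S=onz(c,(88,263),.054);print(S, robot.observe()['tool_pos'])
im=cv2.imread('pics/w3.png')[110:310,0:400];cv2.imwrite('pics/w3c.png',cv2.resize(im,None,fx=2,fy=2,interpolation=cv2.INTER_CUBIC))
```

```text
[ 0.4896 -0.0938  0.038 ] [0.4584 0.0965 0.038 ] 0.1624768786638402
[ 0.5318 -0.0613  0.054 ] [0.5207 0.0532 0.0583]
```

View pics/w3c.png

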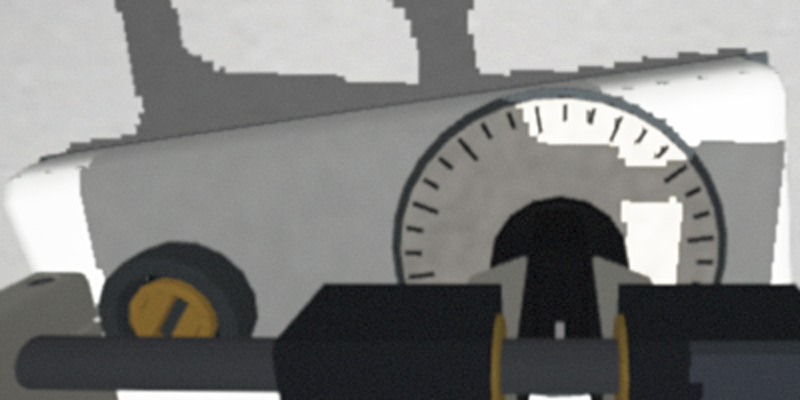

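Emit:
{"method": "play_rows", "body": {"moves": [[[0,0,0,-4.2,-1],[0,0,0,-4.2,-1],[0,0,0,0,-1],[0,0,0,0,-1],[0,0,0,0,-0.2],[0,0,0,0,-0.2],[-0.03,0,0,0,-0.2],[-0.03,0,0,0,-0.2],[-0.04,0,0,0,-0.2],[0,0,0,0,-0.2]]]}}

```text
time: 6.1
tool_pos: [0.52, 0.0529, 0.1637]
tool_rot: [0.006, 1.553, 0.166]
contact_force: [-0.1, -0.5, -0.4]
opening: 0.0367
```

Run:
```python
from h import *
from scipy.spatial.transform import Rotation as Ro
im,c=snap('wrist','w4.png')
s=robot.observe();print(s['time'],s['tool_pos'],s['contact_force'],Ro.from_euler('xyz',s['tool_rot']).as_matrix())
im=cv2.imread('pics/w4.png')[120:320,150:400];cv2.imwrite('pics/w4c.png',cv2.resize(im,None,fx=3,fy=3,interpolation=cv2.INTER_CUBIC))
```

```text
6.15 [0.51844829 0.05286679 0.16112541] [-0.2691435  -0.60157717 -0.55304205] [[ 1.33823039e-02 -1.60044392e-01  9.87019101e-01]
 [ 3.15678039e-03  9.87109337e-01  1.60016223e-01]
 [-9.99905470e-01  9.74416814e-04  1.37150221e-02]]
```

View pics/w4.png

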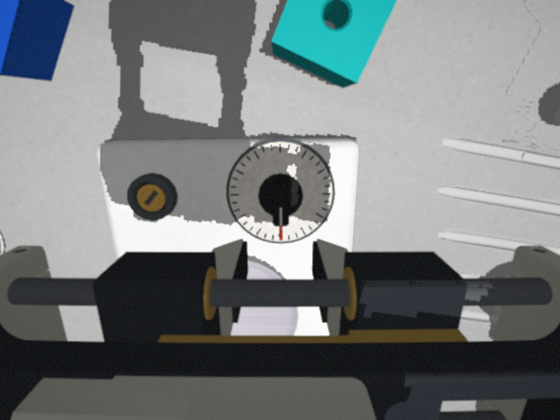

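View pics/w4c.png

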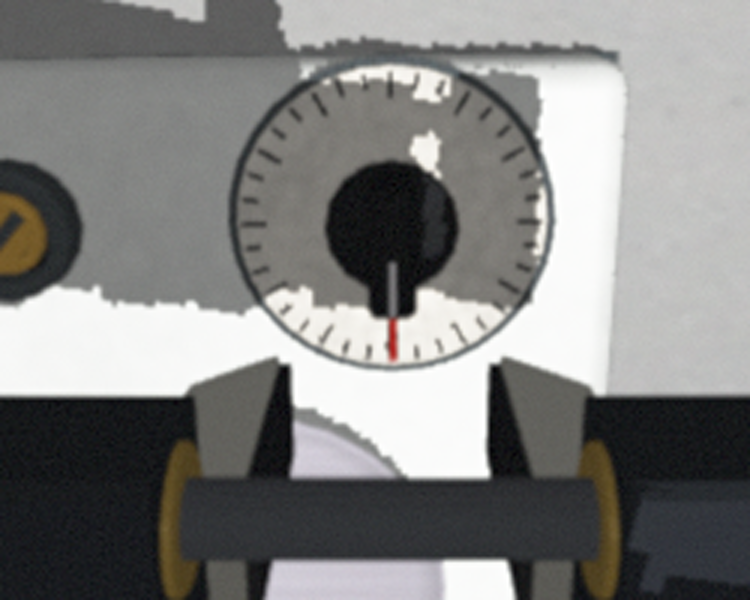

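Run:
```python
import cv2
im=cv2.imread('pics/w4.png')[200:250,255:310];cv2.imwrite('pics/w4d.png',cv2.resize(im,None,fx=11,fy=11,interpolation=cv2.INTER_NEAREST))
```

```text
(no output)
```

View pics/w4d.png

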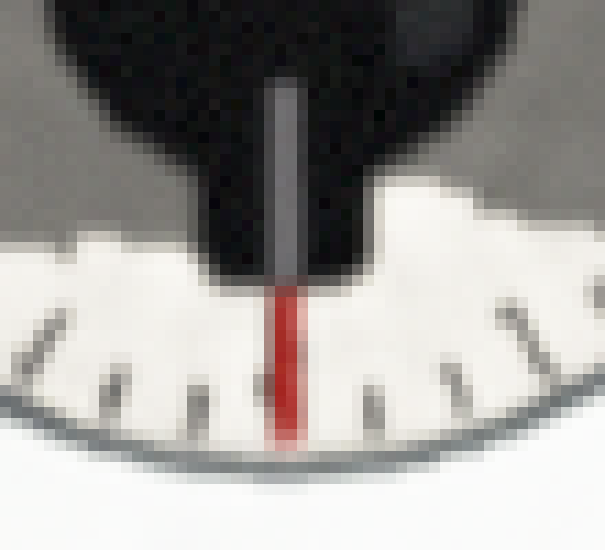

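Emit:
{"method": "play_rows", "body": {"moves": [[[-0.03,-0.03,-0.002,0,0.1],[-0.03,-0.046,-0.003,0,0.1],[0,-0.046,-0.003,0,0.1],[0,-0.046,-0.003,0,0.1],[0,-0.046,-0.003,0,0.1],[0,-0.046,-0.003,0,0.1],[0,-0.046,-0.003,0,0.1],[0,-0.046,-0.003,0,0.1],[0,-0.02,0,0,0.1],[0,0,0,0,0.1]]]}}

```text
time: 7.15
tool_pos: [0.5507, -0.3301, 0.2102]
tool_rot: [1.211, 1.562, 1.367]
contact_force: [-0.7, 1.1, -1.5]
opening: 0.0506
```

Run:
```python
from h import *
from scipy.spatial.transform import Rotation as Ro
im,c=snap('wrist','w5.png')
s=robot.observe();print(s['time'],s['tool_pos'],s['qpos'],Ro.from_euler('xyz',s['tool_rot']).as_matrix())
```

```text
7.2 [ 0.55049199 -0.3286872   0.21007733] [-0.66173628  0.57368035  1.19416842  0.00820045  1.37880133 -2.39139544] [[ 9.61587429e-04 -1.56634481e-01  9.87656172e-01]
 [ 9.45436005e-03  9.87613911e-01  1.56618574e-01]
 [-9.99954844e-01  9.18705460e-03  2.43055590e-03]]
```

View pics/w5.png

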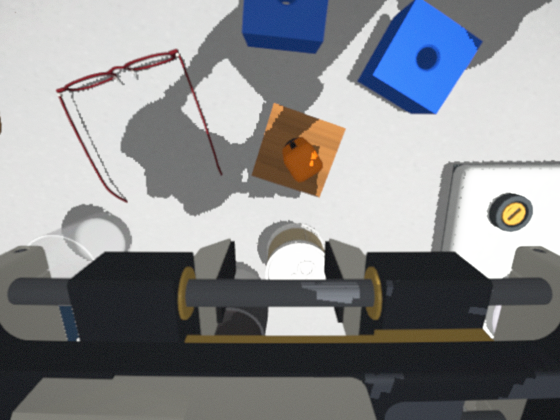

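Run:
```python
import cv2
im=cv2.imread('pics/w5.png')[90:210,240:360];cv2.imwrite('pics/w5c.png',cv2.resize(im,None,fx=5,fy=5,interpolation=cv2.INTER_CUBIC))
```

```text
(no output)
```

View pics/w5c.png

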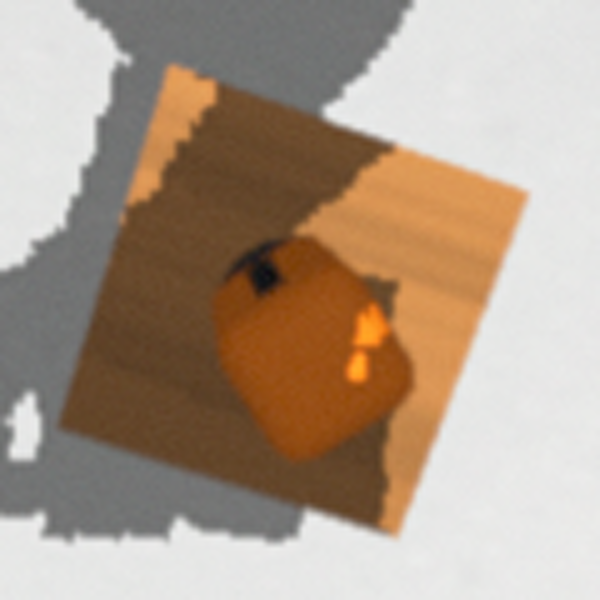

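Run:
```python
from h import *
np.set_printoptions(precision=4,suppress=True)
c=robot.get_calibration('wrist')
f=lambda x,y:(240+x/5,90+y/5)
h=onz(c,f(308,352),.133);print('h',h)
C=np.array([onz(c,f(*q),.06) for q in [(167,62),(528,192),(398,535),(60,428)]]);print(C,C.mean(0))
e=[onz(c,f(*q),.133) for q in [(300,462),(412,380),(345,262),(405,355)]]
for a,b in (e[:2],e[2:]): print(np.arctan2(*(b-a)[1::-1]))
print(onz(c,(513.5,212),.054))
for r in robot.spot_in('wrist','driver_handle'): print(r, onz(c,r['point'],.12))
```

```text
h [ 0.5056 -0.3188  0.133 ]
[[ 0.4646 -0.3478  0.06  ]
 [ 0.4774 -0.2739  0.06  ]
 [ 0.5501 -0.2856  0.06  ]
 [ 0.5386 -0.3586  0.06  ]] [ 0.5077 -0.3165  0.06  ]
2.3768743652461555
0.7580052717167014
[ 0.5347 -0.0672  0.054 ]
{'point': [302.7, 156.9], 'score': 0.9} [ 0.5044 -0.3171  0.12  ]
```

Emit:
{"method": "play_rows", "body": {"moves": [[[0,0.0092,-0.0206,0,0.4],[0,0.0092,-0.0206,0,0.4],[0,0,0,7.76,0.4],[0,0,0,7.76,0.4],[0,0,0,7.76,0.4],[0,0,0,7.76,0.4],[0,0,0,7.76,0.4],[0,0,0,7.76,0.4],[0,0,0,7.74,0.4],[0.04,0,0,0,0.4]]]}}

```text
time: 8.25
tool_pos: [0.5083, -0.2952, 0.1745]
tool_rot: [1.811, 1.559, 0.999]
contact_force: [0.8, 0.1, 0.5]
opening: 0.0641
```

Run:
```python
from h import *
from scipy.spatial.transform import Rotation as Ro
im,c=snap('wrist','w6.png')
s=robot.observe();print(s['time'],s['tool_pos'],s['qpos'],Ro.from_euler('xyz',s['tool_rot']).as_matrix())
```

```text
8.3 [ 0.5040723  -0.29162171  0.1645829 ] [-0.66284822  0.50843538  1.43788343  0.01315415  1.21332687 -1.42925215] [[-0.00662329  0.72370242  0.69008038]
 [ 0.02080323  0.69004589 -0.72346658]
 [-0.99976165  0.00956418 -0.01962572]]
```

View pics/w6.png

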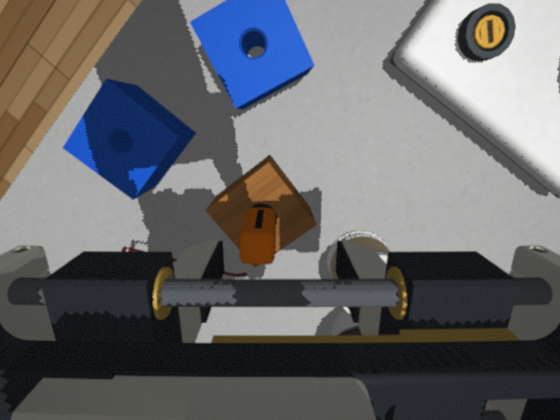

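Emit:
{"method": "play_rows", "body": {"moves": [[[0,0,0,0,0.4],[0,-0.0077,0.01,0,0.4],[0,-0.0077,0.01,0,0.4],[0,0,0,0,0.4],[0,0,0,0,0.4],[0.015,0,0,0,0.4],[0.015,0,0,0,0.4],[0.015,0,0,0,0.4],[0,0,0,0,0.4],[0,0,0,0,0.4]]]}}

```text
time: 9.3
tool_pos: [0.5086, -0.3175, 0.1241]
tool_rot: [2.459, 1.554, 1.653]
contact_force: [-0.3, -1.2, -0.6]
opening: 0.0642
```

Run:
```python
from h import *
from scipy.spatial.transform import Rotation as Ro
im,c=snap('wrist','w7.png')
s=robot.observe();print(s['time'],s['tool_pos'],s['contact_force'],Ro.from_euler('xyz',s['tool_rot']).as_matrix())
```

```text
9.35 [ 0.50857143 -0.31745586  0.12403503] [-0.52372967  0.67253644  0.47055808] [[-0.00152432  0.72150914  0.69240323]
 [ 0.01695158  0.69232319 -0.72138841]
 [-0.99985515  0.0106377  -0.01328604]]
```

View pics/w7.png

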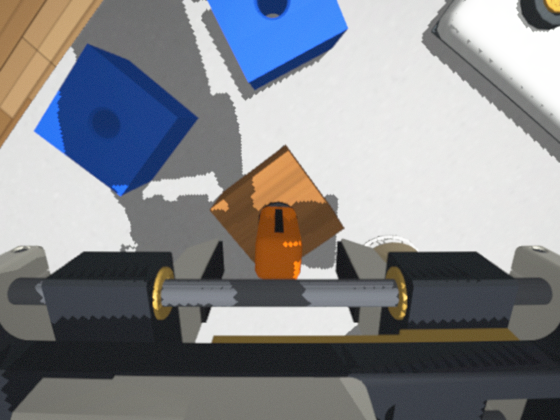

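Emit:
{"method": "play_rows", "body": {"moves": [[[0.015,0,0,0,0.4],[0.015,0,0,0,0.4],[0.013,0,0,0,0.4],[0,0,0,0,0.4],[0,0,0,0,-1],[0,0,0,0,-1],[0,0,0,0,-1],[0,0,0,0,-1],[0,0,0,0,-1],[0,0,0,0,-1]]], "grip_force": 45}}

```text
time: 10.35
tool_pos: [0.5119, -0.3196, 0.0872]
tool_rot: [1.648, 1.559, 0.842]
contact_force: [-0.0, 0.3, -1.4]
opening: 0.0261
```

Emit:
{"method": "play_rows", "body": {"moves": [[[-0.01,0,0,0,-1],[-0.02,0,0,0,-1],[-0.03,0,0,0,-1],[-0.03,0,0,0,-1],[-0.02,0,0,0,-1],[0,0,0,0,-1],[0,0,0,0,-1],[0,0,0,0,-1],[0,0,0,0,-1],[0,0,0,0,-1]]]}}

```text
time: 11.35
tool_pos: [0.5092, -0.3192, 0.1996]
tool_rot: [2.194, 1.557, 1.388]
contact_force: [0.4, -0.1, -1.9]
opening: 0.0258
```

Run:
```python
from h import *
from scipy.spatial.transform import Rotation as Ro
im,c=snap('wrist','w8.png');im,c=snap('side','s8.png');im,c=snap('scene','c8.png')
s=robot.observe();print(s['time'],s['tool_pos'],s['opening'],s['contact_force'],Ro.from_euler('xyz',s['tool_rot']).as_matrix())
a=cv2.imread('pics/s8.png')[150:350,230:430];b=cv2.imread('pics/c8.png')[150:350,290:490]
cv2.imwrite('pics/j8.png',cv2.resize(np.hstack([a,b]),None,fx=2,fy=2,interpolation=cv2.INTER_CUBIC))
```

```text
11.5 [ 0.50933809 -0.31932257  0.200018  ] 0.026141080416466126 [-0.05244621  0.12066438 -2.25992284] [[ 0.00297718  0.72150312  0.69240478]
 [ 0.01307233  0.69232061 -0.72147161]
 [-0.99991012  0.01119929 -0.00737057]]
```

View pics/w8.png

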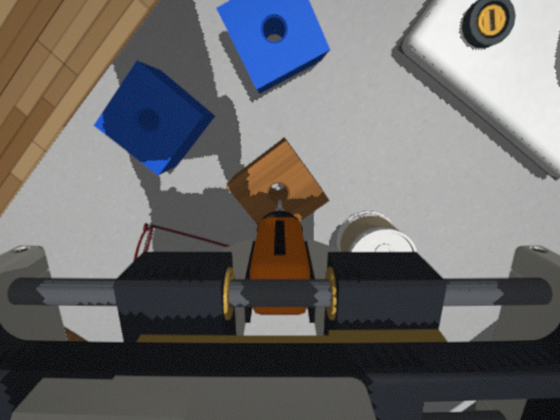

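View pics/j8.png

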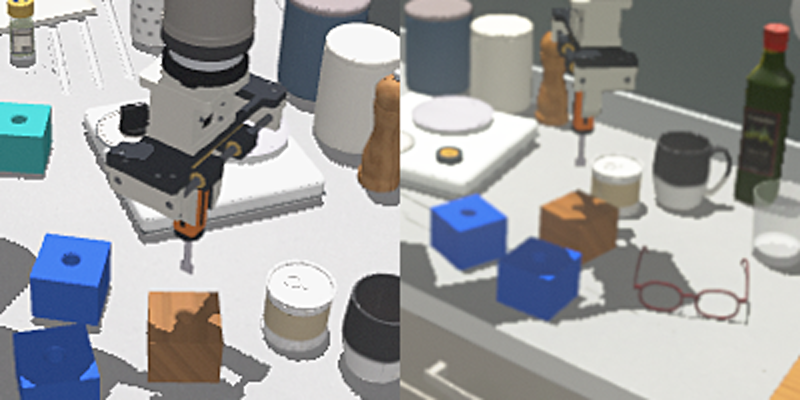

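Run:
```python
import cv2,numpy as np
b=cv2.imread('pics/c8.png')[195:245,350:410];a=cv2.imread('pics/s8.png')[240:290,290:350];w=cv2.imread('pics/w8.png')[175:225,250:310]
cv2.imwrite('pics/j8b.png',cv2.resize(np.hstack([a,b]),None,fx=6,fy=6,interpolation=cv2.INTER_NEAREST))
cv2.imwrite('pics/j8c.png',cv2.resize(w,None,fx=8,fy=8,interpolation=cv2.INTER_CUBIC))
```

```text
(no output)
```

View pics/j8b.png

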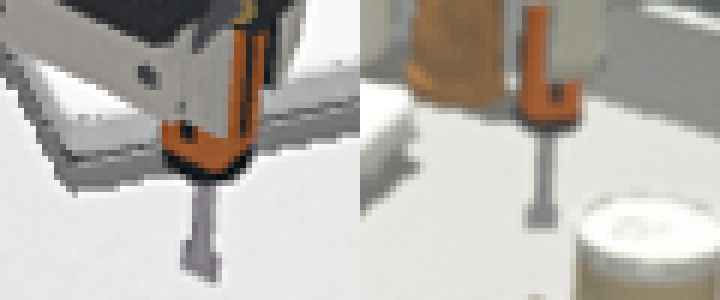

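View pics/j8c.png

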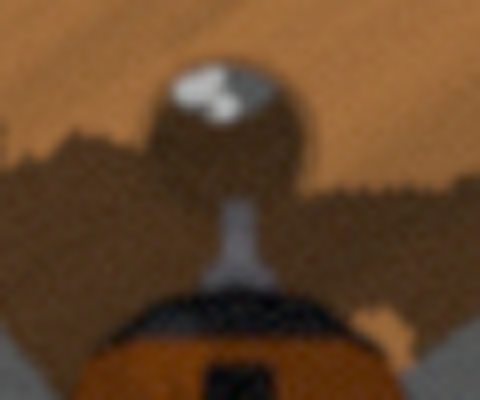

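Run:
```python
import cv2,numpy as np
a=cv2.imread('pics/w8.png')[0:50,460:520];b=cv2.imread('pics/w5.png')[185:235,485:545];d=cv2.imread('pics/w4.png')[170:220,122:182]
cv2.imwrite('pics/sl.png',cv2.resize(np.hstack([a,b,d]),None,fx=4.4,fy=4.4,interpolation=cv2.INTER_CUBIC))
```

```text
(no output)
```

View pics/sl.png

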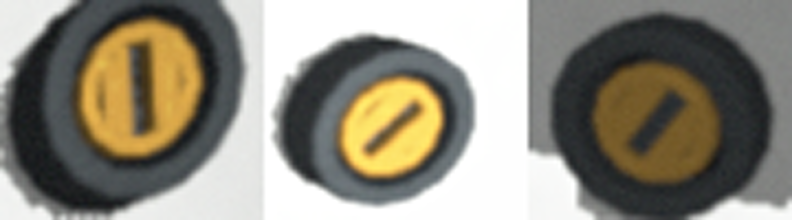

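Emit:
{"method": "play_rows", "body": {"moves": [[[0,0,0,-6.5,-1],[0,0,0,-6.4,-1],[0,0.0325,-0.0165,0,-1],[0,0.0325,-0.0165,0,-1],[0,0.0325,-0.0165,0,-1],[0,0.0325,-0.0165,0,-1],[0,0.0325,-0.0165,0,-1],[0,0.0325,-0.0165,0,-1],[0,0.02,-0.01,0,-1],[0,0,0,0,-1]]]}}

```text
time: 12.5
tool_pos: [0.5344, -0.0723, 0.2008]
tool_rot: [2.042, 1.557, 1.468]
contact_force: [-0.4, -0.5, -0.5]
opening: 0.0259
```

```bash
cat >> h.py <<'E'
from scipy.spatial.transform import Rotation as Ro
def st(target=None,tip=.079):
    np.set_printoptions(precision=4,suppress=True)
    s=robot.observe();R=Ro.from_euler('xyz',s['tool_rot']).as_matrix()
    t=s['tool_pos']+R[:,0]*tip
    print('t',s['time'],'tcp',s['tool_pos'],'tip',t,'psi',np.arctan2(R[1,1],R[0,1]),'x',R[:,0],'F',s['contact_force'],'M',s['torque'],'open',s['opening'],'q6',s['qpos'][5])
    if target is not None: print('shift for tip (tool)',R.T@(np.array(target)-t))
    return s,R,t
E
python3 - <<'E'
from h import *
im,c=snap('wrist','w9.png')
st((.5378,-.0645,.08))
E
```

```text
t 12.55 tcp [ 0.5344 -0.0735  0.2008] tip [ 0.5345 -0.0725  0.1218] psi 0.9954047529733867 x [ 0.0014  0.0136 -0.9999] F [ 0.8461 -0.1163 -0.7102] M [ 0.1338 -0.0565  0.0651] open 0.02590001749841905 q6 -1.2870911609050744
shift for tip (tool) [ 0.0419  0.008  -0.0013]
```

View pics/w9.png

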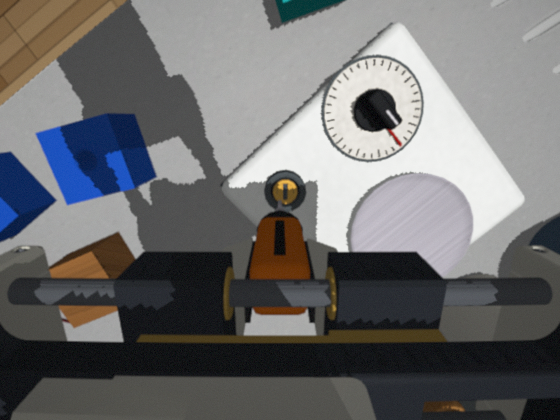

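Run:
```python
import cv2,numpy as np
a=cv2.imread('pics/w9.png')[165:225,255:315]
cv2.imwrite('pics/w9c.png',cv2.resize(a,None,fx=10,fy=10,interpolation=cv2.INTER_CUBIC))
```

```text
(no output)
```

View pics/w9c.png

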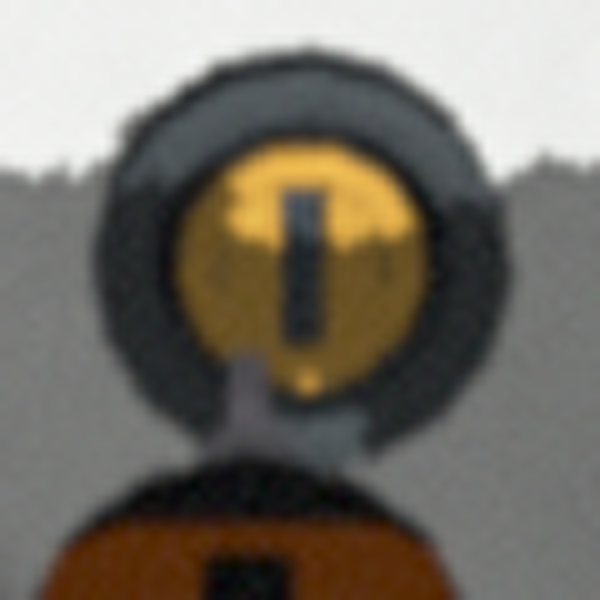

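Run:
```python
from h import *
c=robot.get_calibration('wrist')
s,R,t=st()
print('proj blade corner',proj(c,t-.007*R[:,2]),'seen ~280,200.5')
a=onz(c,(285.5,184),.0525);b=onz(c,(285.3,199.3),.0525);print('slot',(a+b)/2,np.arctan2(*(b-a)[1::-1]),'len',np.linalg.norm(b-a),'blade',np.arctan2(R[1,2],R[0,2]))
print('collar',onz(c,(285.3,190.5),.054))
```

```text
t 12.55 tcp [ 0.5344 -0.0735  0.2008] tip [ 0.5345 -0.0725  0.1218] psi 0.9954047529733867 x [ 0.0014  0.0136 -0.9999] F [ 0.8461 -0.1163 -0.7102] M [ 0.1338 -0.0565  0.0651] open 0.02590001749841905 q6 -1.2870911609050744
proj blade corner [279.8465 203.7224] seen ~280,200.5
slot [ 0.5381 -0.0667  0.0525] -0.5812978478930487 len 0.016275675482308963 blade -0.5753165563018134
collar [ 0.5366 -0.066   0.054 ]
```

Emit:
{"method": "play_rows", "body": {"moves": [[[0.0,0.0072,0.0025,0,-1],[0.015,0,0,0,-1],[0.015,0,0,0,-1],[0.015,0,0,0,-1],[0.007,0,0,0,-1],[0,0,0,0,-1],[0,0,0,0,-1],[0,0,0,0,-1],[0,0,0,0,-1],[0,0,0,0,-1]]]}}

```text
time: 13.55
tool_pos: [0.5446, -0.0754, 0.1493]
tool_rot: [1.525, 1.558, 0.941]
contact_force: [-0.7, -0.9, -1.4]
opening: 0.0256
```

Run:
```python
from h import *
im,c=snap('wrist','w10.png')
s,R,t=st((.538,-.0662,.06))
a=cv2.imread('pics/w10.png')[165:245,240:320]
cv2.imwrite('pics/w10c.png',cv2.resize(a,None,fx=7.5,fy=7.5,interpolation=cv2.INTER_CUBIC))
for k in (-.007,.007):print(proj(c,t+k*R[:,2]))
snap('side','s10.png')
a=cv2.imread('pics/s10.png')[200:270,270:350]
cv2.imwrite('pics/s10c.png',cv2.resize(a,None,fx=7,fy=7,interpolation=cv2.INTER_CUBIC))
```

```text
t 13.6 tcp [ 0.5447 -0.0754  0.1494] tip [ 0.5453 -0.0745  0.0704] psi 0.9870605382407748 x [ 0.0077  0.0102 -0.9999] F [ 1.1566  0.0139 -1.1672] M [ 0.0247 -0.0832  0.0173] open 0.025834436824567538 q6 -1.2769025938415208
shift for tip (tool) [ 0.0104  0.0028 -0.0107]
[279.918  203.7973]
[279.8884 220.1445]
```

View pics/w10c.png

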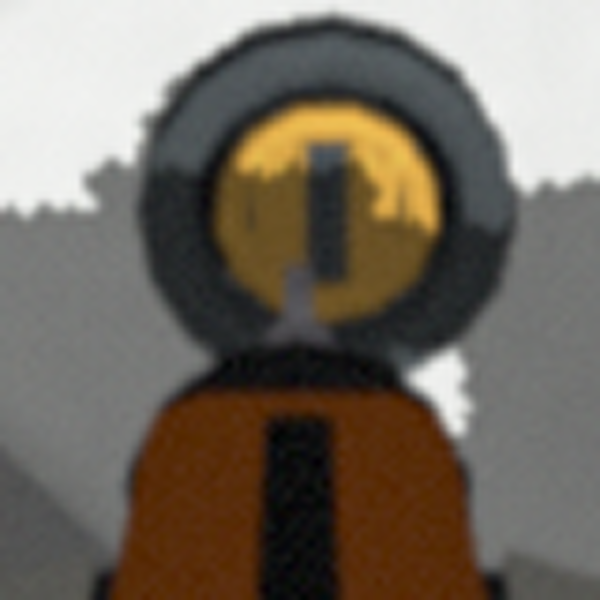

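View pics/s10c.png

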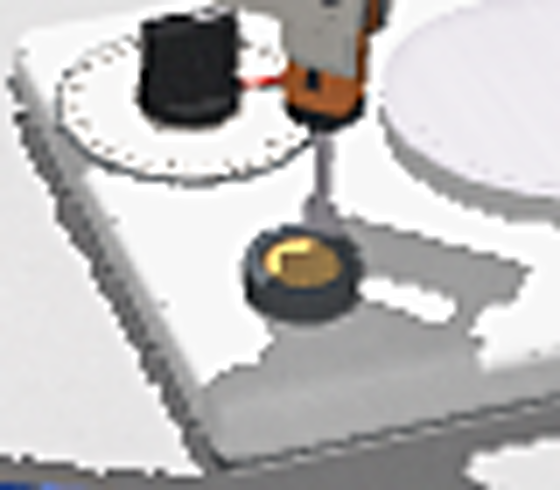

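Run:
```python
from h import *
c=robot.get_calibration('wrist')
s,R,t=st()
for z in (.0525,.0505):
    a=onz(c,(283.6,184.1),z);b=onz(c,(283.6,202.3),z);m=(a+b)/2;print('slot',m,np.arctan2(*(b-a)[1::-1]),np.linalg.norm(b-a))
    print('blade near corner at z tip',onz(c,(279.9,200.7),t[2]), 'from tip', R.T@(onz(c,(279.9,200.7),t[2])-t), R.T@(m-t))
```

```text
t 13.65 tcp [ 0.5446 -0.0753  0.1492] tip [ 0.5452 -0.0745  0.0703] psi 0.9870425068087569 x [ 0.0074  0.0104 -0.9999] F [-0.5261  0.1876 -1.3101] M [ 0.0684 -0.0552  0.006 ] open 0.025850236636139227 q6 -1.2768795644967086
slot [ 0.5378 -0.0654  0.0525] -0.5784721416922279 0.016168055948562552
blade near corner at z tip [ 0.5372 -0.0692  0.0703] from tip [-0.      0.     -0.0095] [ 0.0178  0.0033 -0.0112]
slot [ 0.5382 -0.0657  0.0505] -0.5784721416922289 0.01629536186575394
blade near corner at z tip [ 0.5372 -0.0692  0.0703] from tip [-0.      0.     -0.0095] [ 0.0198  0.0033 -0.0107]
```

Emit:
{"method": "play_rows", "body": {"moves": [[[0.0,0.0033,-0.0087,0,-1],[0,0,0,0,-1],[0,0,0,0,-1],[0.004,0,0,0,-1],[0,0,0,0,-1],[0.004,0,0,0,-1],[0,0,0,0,-1],[0,0,0,0,-1],[0,0,0,0,-1],[0,0,0,0,-1]]]}}

```text
time: 14.65
tool_pos: [0.5386, -0.0667, 0.1406]
tool_rot: [1.543, 1.558, 0.959]
contact_force: [0.6, 0.3, -1.4]
opening: 0.026
```

```bash
cat >> h.py <<'E'
def look(fn,x0=240,y0=165,w=80,f=7.5):
    im,c=snap('wrist',fn+'.png')
    a=cv2.imread('pics/'+fn+'.png')[y0:y0+w,x0:x0+w]
    cv2.imwrite('pics/'+fn+'c.png',cv2.resize(a,None,fx=f,fy=f,interpolation=cv2.INTER_CUBIC))
    return c
E
python3 - <<'E'
from h import *
c=look('w11')
s,R,t=st((.538,-.0656,.06))
for k in (-.0095,.0045):print(proj(c,t+k*R[:,2]))
E
```

```text
t 14.7 tcp [ 0.5386 -0.0667  0.1406] tip [ 0.5392 -0.0659  0.0616] psi 0.9875492515919843 x [ 0.0073  0.0104 -0.9999] F [-0.023   0.9523 -1.4249] M [ 0.0564 -0.1174  0.0364] open 0.02569037002220134 q6 -1.2654800659478649
shift for tip (tool) [ 0.0016 -0.0004 -0.0011]
[279.8611 200.7487]
[279.8313 217.1898]
```

View pics/w11c.png

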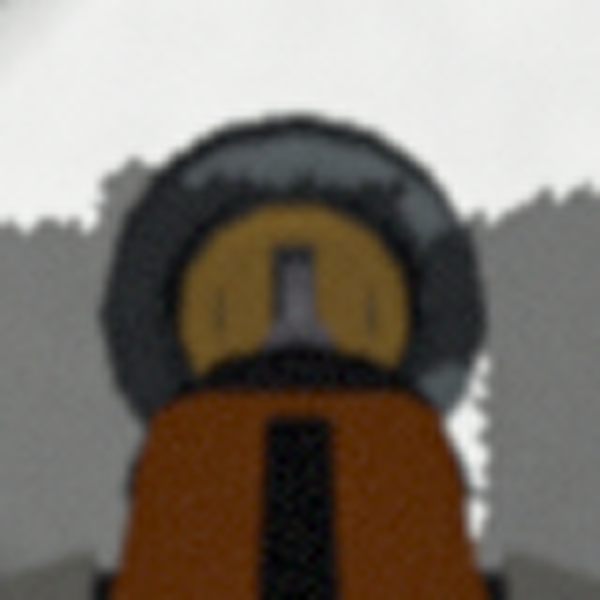

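Run:
```python
from h import *
c=robot.get_calibration('wrist')
s,R,t=st()
for row in (197.4,198): print(R.T@(onz(c,(279.1,row),.0525)-t))
# head circle top edge crop y~203 -> row 192.1, sides x 178..412 at y~310
print('head near edge',R.T@(onz(c,(279.1,192.1),.0525)-t), 'collar near edge',R.T@(onz(c,(279.1,165+115/7.5),.054)-t))
print('head sides',[R.T@(onz(c,(240+x/7.5,165+305/7.5),.0525)-t) for x in (178,412)])
```

```text
t 14.7 tcp [ 0.5386 -0.0667  0.1406] tip [ 0.5392 -0.0659  0.0616] psi 0.9875492515919843 x [ 0.0073  0.0104 -0.9999] F [-0.023   0.9523 -1.4249] M [ 0.0564 -0.1174  0.0364] open 0.02569037002220134 q6 -1.2654800659478649
[ 0.0091 -0.0006 -0.0098]
[ 0.0091 -0.0006 -0.0093]
head near edge [ 0.0091 -0.0006 -0.0144] collar near edge [ 0.0076 -0.0006 -0.0247]
head sides [array([ 0.0089, -0.0135, -0.0027]), array([ 0.0093,  0.0127, -0.0026])]
```

Emit:
{"method": "play_rows", "body": {"moves": [[[0.0,-0.0006,0.0008,0,-1],[0,0,0,0,-1],[0.003,0,0,0,-1],[0,0,0,0,-1],[0.003,0,0,0,-1],[0,0,0,0,-1],[0.003,0,0,0,-1],[0,0,0,0,-1],[0,0,0,0,-1],[0,0,0,0,-1]]]}}

```text
time: 15.7
tool_pos: [0.539, -0.0676, 0.1308]
tool_rot: [1.547, 1.558, 0.963]
contact_force: [0.7, -0.4, -0.2]
opening: 0.0259
```

Run:
```python
from h import *
c=look('w12')
s,R,t=st((.538,-.0656,.06))
```

```text
t 15.75 tcp [ 0.5391 -0.0676  0.1308] tip [ 0.5397 -0.0668  0.0518] psi 0.9875242043696627 x [ 0.0074  0.0104 -0.9999] F [ 0.2441 -0.1793 -0.2496] M [ 0.0272 -0.0207 -0.0201] open 0.02586261943782664 q6 -1.2672787718177738
shift for tip (tool) [-0.0082  0.0002 -0.0021]
```

View pics/w12c.png

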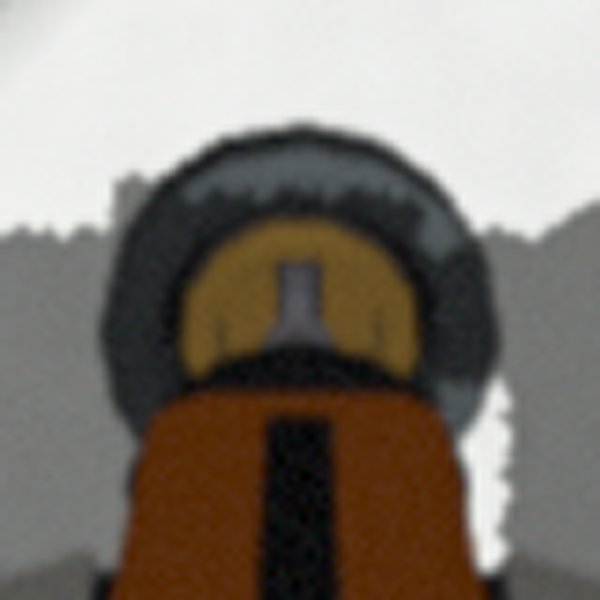

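Emit:
{"method": "play_rows", "body": {"moves": [[[0.002,0,0,0,-1],[0,0,0,0,-1],[0.002,0,0,0,-1],[0,0,0,0,-1],[0.001,0,0,0,-1],[0,0,0,0,-1],[0,0,0,0,-1],[0,0,0,0,-1],[0,0,0,0,-1],[0,0,0,0,-1]]]}}

```text
time: 16.75
tool_pos: [0.5394, -0.0677, 0.1274]
tool_rot: [1.389, 1.557, 0.805]
contact_force: [-0.8, 0.1, 1.8]
opening: 0.0257
```

Run:
```python
from h import *
c=look('w13')
s,R,t=st((.538,-.0656,.06))
```

```text
t 16.8 tcp [ 0.5394 -0.0677  0.1274] tip [ 0.5402 -0.0669  0.0484] psi 0.9876826517396303 x [ 0.0093  0.0097 -0.9999] F [-1.6103 -0.037   1.4603] M [0.1373 0.2303 0.0414] open 0.025407473729214758 q6 -1.2673753219352617
shift for tip (tool) [-0.0116  0.0001 -0.0025]
```

View pics/w13c.png

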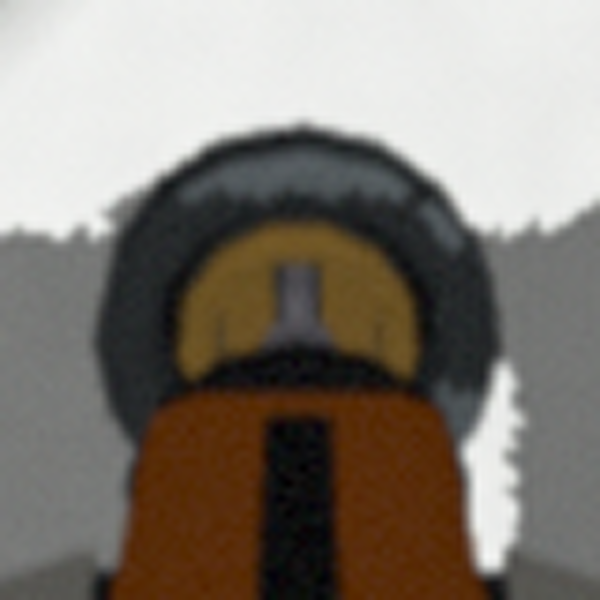

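Emit:
{"method": "play_rows", "body": {"moves": [[[0.002,0,0,0,-1],[0.002,-0.0002,0,5,-1],[0.002,-0.0002,0,5,-1],[0.002,-0.0002,0,5,-1],[0.002,-0.0002,0,5,-1],[0.002,0,0,0,-1],[0.002,0,0,0,-1],[0.001,0,0,0,-1],[0.001,0,0,0,-1],[0.001,0,0,0,-1]]]}}

```text
time: 17.8
tool_pos: [0.5392, -0.0688, 0.1265]
tool_rot: [1.211, 1.552, 0.267]
contact_force: [-2.9, 1.0, 9.3]
opening: 0.0255
```

Run:
```python
from h import *
c=look('w14')
s,R,t=st((.538,-.0656,.06))
```

```text
t 17.85 tcp [ 0.5392 -0.0688  0.1265] tip [ 0.5406 -0.0684  0.0475] psi 0.6266047539627722 x [ 0.0179  0.0049 -0.9998] F [-3.2212  0.6526  9.0289] M [0.2052 0.8094 0.0585] open 0.026032209936524085 q6 -0.9058915441100265
shift for tip (tool) [-0.0125 -0.0002 -0.0038]
```

View pics/w14c.png

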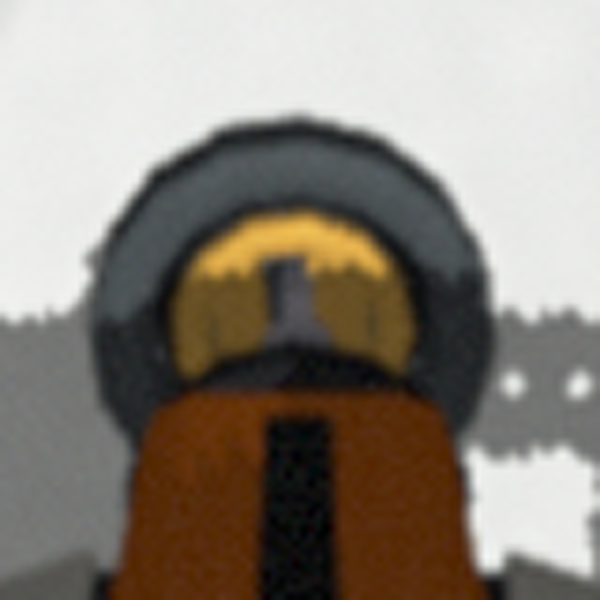

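Emit:
{"method": "play_rows", "body": {"moves": [[[0.0015,-0.0002,-0.0004,6,-1],[0.0015,-0.0002,-0.0004,6,-1],[0.0015,-0.0002,-0.0002,6,-1],[0.0015,-0.0002,0,6,-1],[0.0015,-0.0002,0,6,-1],[0.0015,-0.0002,0,6,-1],[0.0015,-0.0002,0,6,-1],[0.0015,0,0,0,-1],[0.001,0,0,0,-1],[0.001,0,0,0,-1]]]}}

```text
time: 18.85
tool_pos: [0.5356, -0.0696, 0.1251]
tool_rot: [1.682, 1.55, -0.023]
contact_force: [-3.6, 0.0, 8.7]
opening: 0.0261
```

Run:
```python
from h import *
c=look('w15')
s,R,t=st((.538,-.0656,.06))
```

```text
t 18.9 tcp [ 0.5356 -0.0696  0.1251] tip [ 0.5372 -0.0696  0.0461] psi -0.13407084810960673 x [ 0.0205 -0.0005 -0.9998] F [-3.7365  0.7539 10.4848] M [0.2391 0.9026 0.1068] open 0.025610655513061315 q6 -0.14318390537503
shift for tip (tool) [-0.0139  0.0005 -0.0041]
```

View pics/w15c.png

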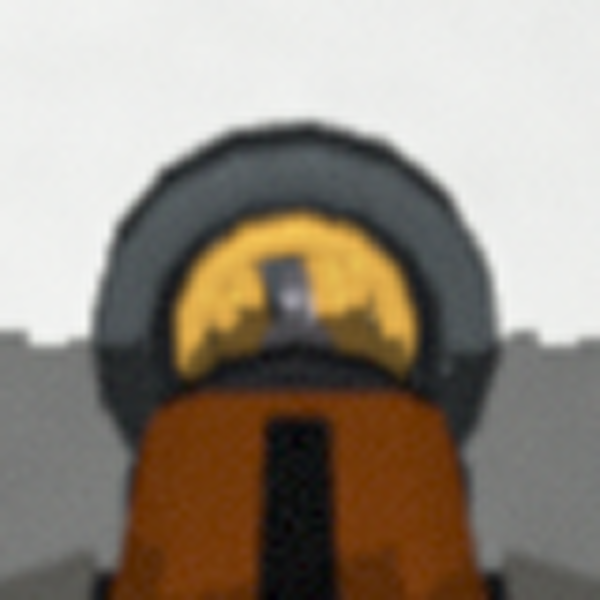

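Emit:
{"method": "play_rows", "body": {"moves": [[[0.0015,-0.0002,-0.0004,5,-1],[0.0015,-0.0002,-0.0004,5,-1],[0.0015,-0.0002,-0.0002,5,-1],[0.0015,-0.0002,0,5,-1],[0.0015,-0.0002,0,5,-1],[0.0015,-0.0002,0,5,-1],[0.0015,0,0,4,-1],[0.0015,0,0,3,-1],[0.001,0,0,0,-1],[0.001,0,0,0,-1]]]}}

```text
time: 19.9
tool_pos: [0.5328, -0.0681, 0.1237]
tool_rot: [2.211, 1.548, -0.164]
contact_force: [-3.0, 0.4, 9.0]
opening: 0.0261
```

Run:
```python
from h import *
c=look('w16')
s,R,t=st((.538,-.0656,.06))
```

```text
t 19.95 tcp [ 0.5328 -0.0681  0.1237] tip [ 0.5346 -0.0684  0.0447] psi -0.8038122658920048 x [ 0.0228 -0.0038 -0.9997] F [-3.3628 -0.4303 10.2124] M [0.0907 0.894  0.0639] open 0.02553463290690923 q6 0.5308565561322756
shift for tip (tool) [-0.0152  0.0006 -0.0046]
```

View pics/w16c.png

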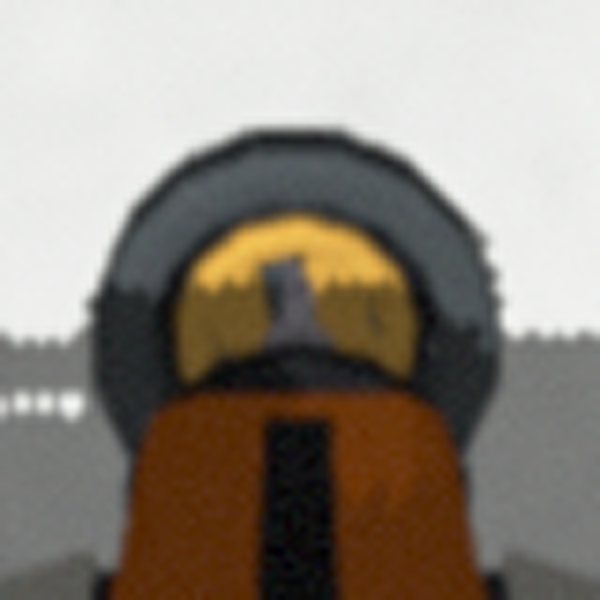

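Emit:
{"method": "play_rows", "body": {"moves": [[[0.0015,-0.0002,-0.0005,4,-1],[0.0015,-0.0002,-0.0004,4,-1],[0.0015,0,-0.0002,4,-1],[0.0015,0,0,4,-1],[0.0015,0,0,4,-1],[0.0015,0,0,4,-1],[0.0015,0,0,4,-1],[0.0015,0,0,0,-1],[0.001,0,0,0,-1],[0.001,0,0,0,-1]]]}}

```text
time: 20.95
tool_pos: [0.532, -0.0652, 0.1235]
tool_rot: [2.632, 1.544, -0.241]
contact_force: [-3.6, 0.9, 9.7]
opening: 0.0256
```

Run:
```python
from h import *
c=look('w17')
s,R,t=st((.538,-.0656,.06))
```

```text
t 21.0 tcp [ 0.532  -0.0652  0.1235] tip [ 0.5341 -0.0657  0.0445] psi -1.3015463571422219 x [ 0.0262 -0.0065 -0.9996] F [-4.0983  1.3114 10.1373] M [0.2062 0.89   0.5159] open 0.025566191106477308 q6 1.0355994888509765
shift for tip (tool) [-0.0154  0.0011 -0.0042]
```

View pics/w17c.png

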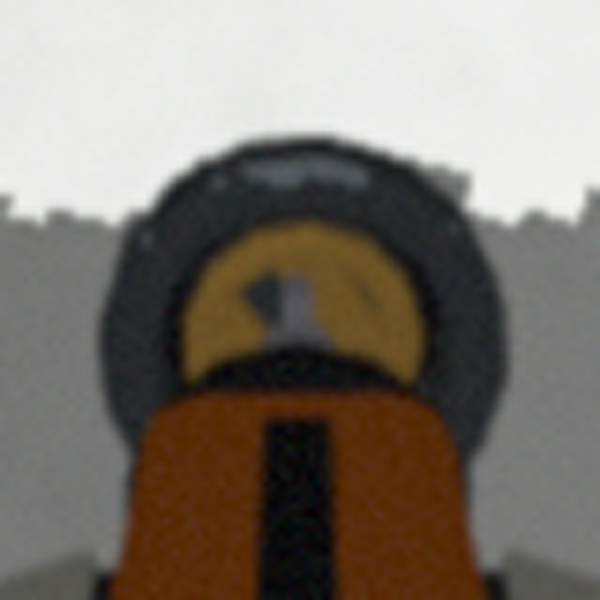

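Emit:
{"method": "play_rows", "body": {"moves": [[[0.0,0,0,-6,-1],[0.0,0,0,-6,-1],[0,0,0,-6,-1],[0,0,0,-6,-1],[0,0,0,-3,-1],[0,0,0,0,-1],[0,0,0,0,-1],[0,0,0,0,-1],[0,0,0,0,-1],[0,0,0,0,-1]]]}}

```text
time: 22.0
tool_pos: [0.533, -0.0664, 0.1239]
tool_rot: [2.076, 1.54, -0.308]
contact_force: [-0.2, 0.1, 1.5]
opening: 0.0259
```

Run:
```python
from h import *
c=look('w18')
s,R,t=st((.538,-.0656,.06))
```

```text
t 22.05 tcp [ 0.533  -0.0663  0.1239] tip [ 0.5353 -0.0671  0.045 ] psi -0.8140023212596662 x [ 0.0292 -0.0093 -0.9995] F [-1.6149 -0.5246  2.0298] M [ 0.0344  0.2876 -0.019 ] open 0.02573633065153373 q6 0.5488421940394762
shift for tip (tool) [-0.015   0.0012 -0.0032]
```

View pics/w18c.png

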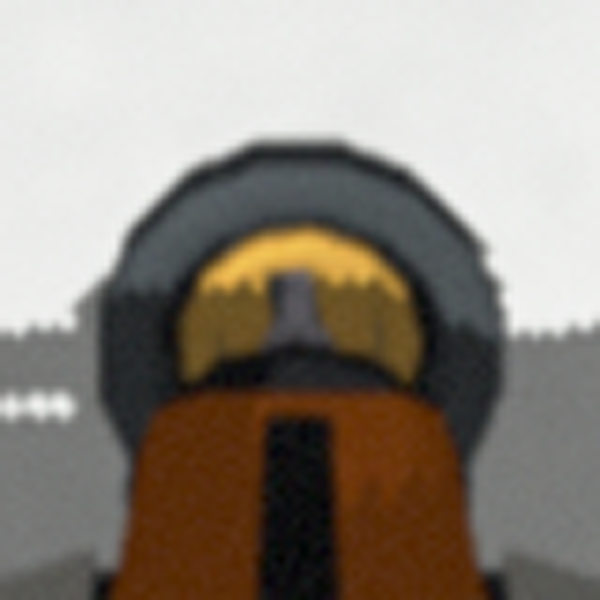

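Emit:
{"method": "play_rows", "body": {"moves": [[[0.0015,0,-0.0005,0,-1],[0.002,0,0,0,-1],[0.002,0,0,4,-1],[0.002,0,0,4,-1],[0.002,0,0,4,-1],[0.002,0,0,1,-1],[0.001,0,0,1,-1],[0.001,0,0,1,-1],[0.001,0,0,0,-1],[0.001,0,0,0,-1]]]}}

```text
time: 23.05
tool_pos: [0.5325, -0.0648, 0.1235]
tool_rot: [2.322, 1.535, -0.331]
contact_force: [-4.2, 0.8, 10.1]
opening: 0.0257
```

Run:
```python
from h import *
c=look('w19')
s,R,t=st((.538,-.0656,.06))
```

```text
t 23.1 tcp [ 0.5325 -0.0648  0.1235] tip [ 0.5351 -0.0657  0.0445] psi -1.0827952488375845 x [ 0.0341 -0.0118 -0.9994] F [-3.1944 -0.1902  9.9258] M [0.1814 0.9778 0.2449] open 0.025758398055493494 q6 0.8216081887090712
shift for tip (tool) [-0.0154  0.0017 -0.0029]
```

View pics/w19c.png

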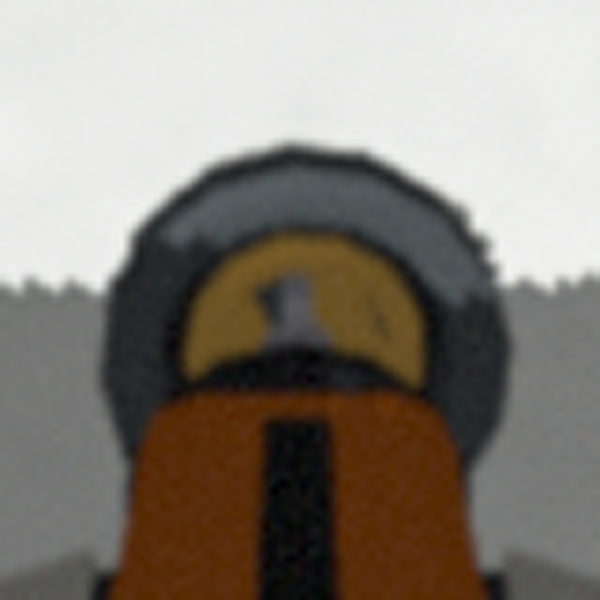

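Emit:
{"method": "play_rows", "body": {"moves": [[[0,0,0,-6,-1],[0,0,0,-5,-1],[0,0,0,0,-1],[-0.004,0,0,0,-1],[-0.004,0,0,0,-1],[-0.005,0,0,0,-1],[-0.02,0,0,0,-1],[-0.03,0,0,0,-1],[-0.02,0,0,0,-1],[0,0,0,0,-1]]]}}

```text
time: 24.1
tool_pos: [0.5291, -0.0636, 0.2096]
tool_rot: [2.124, 1.536, -0.341]
contact_force: [0.2, 0.6, -0.8]
opening: 0.0256
```

Run:
```python
from h import *
c=look('w20',200,120,140,4.2)
s,R,t=st((.5077,-.3165,.08))
```

```text
t 24.15 tcp [ 0.5284 -0.0635  0.2081] tip [ 0.5308 -0.0643  0.1292] psi -0.8938007710319138 x [ 0.0303 -0.011  -0.9995] F [ 0.3924 -0.2735 -1.7664] M [ 0.0485  0.0654 -0.009 ] open 0.025781383541314224 q6 0.6327278403033513
shift for tip (tool) [0.0512 0.1806 0.1769]
```

View pics/w20.png

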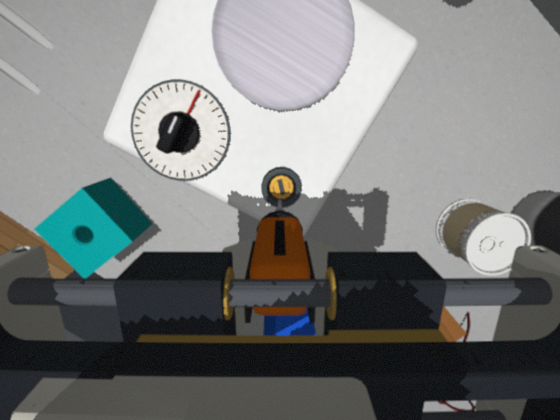

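View pics/w20c.png

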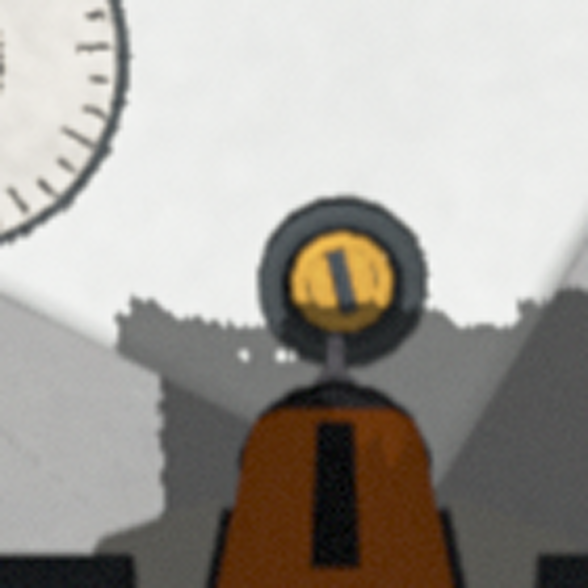

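Run:
```python
from h import *
c=robot.get_calibration('wrist')
f=lambda x,y:(200+x/4.2,120+y/4.2)
a=onz(c,f(333,252),.0495);b=onz(c,f(351,312),.0495);print((a+b)/2,np.arctan2(*(b-a)[1::-1]),np.linalg.norm(b-a))
a=cv2.imread('pics/w20.png')[70:220,120:320]
cv2.imwrite('pics/w20d.png',cv2.resize(a,None,fx=4,fy=4,interpolation=cv2.INTER_CUBIC))
# zero mark/ scale geometry: expected pointer dir
```

```text
[ 0.53768651 -0.06582839  0.0495    ] -2.1763204087505676 0.01623435994476289
```

View pics/w20d.png

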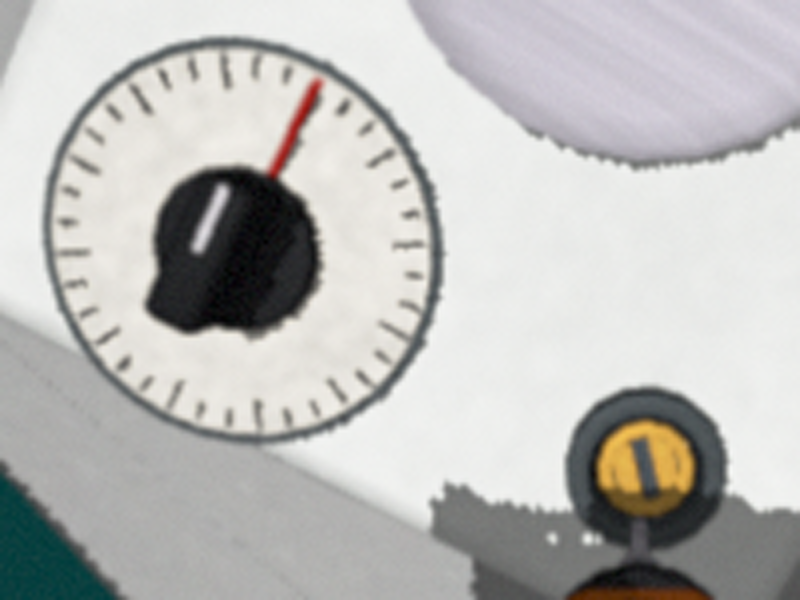

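Emit:
{"method": "play_rows", "body": {"moves": [[[0,0.015,0.015,0,-1],[0,0.03,0.03,0,-1],[0,0.03,0.03,0,-1],[0,0.03,0.03,0,-1],[0,0.03,0.03,0,-1],[0,0.025,0.025,0,-1],[0,0.012,0.01,0,-1],[0,0,0,0,-1],[0,0,0,0,-1],[0,0,0,0,-1]]]}}

```text
time: 25.15
tool_pos: [0.4987, -0.3064, 0.196]
tool_rot: [2.627, 1.556, 0.163]
contact_force: [-0.2, 0.8, -1.3]
opening: 0.0254
```

Run:
```python
from h import *
c=look('w21',200,120,140,4.2)
s,R,t=st((.5077,-.3165,.07))
```

```text
t 25.2 tcp [ 0.4987 -0.3061  0.196 ] tip [ 0.4999 -0.3059  0.1171] psi -0.8927099149741045 x [ 0.0147  0.0025 -0.9999] F [-0.9163  0.1878 -0.7169] M [0.0223 0.0755 0.0167] open 0.026194094557784063 q6 0.20145421988066192
shift for tip (tool) [0.0471 0.0128 0.0012]
```

View pics/w21.png

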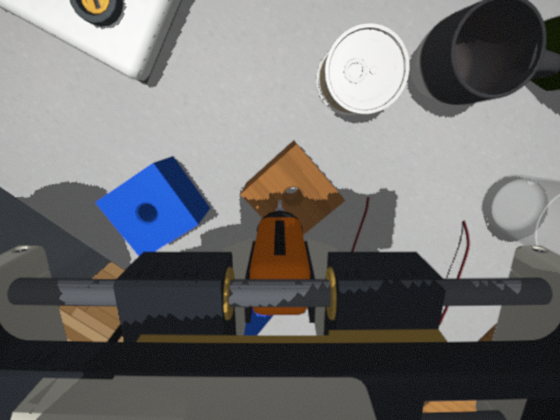

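Run:
```python
import cv2
a=cv2.imread('pics/w21.png')[130:250,230:350]
cv2.imwrite('pics/w21c.png',cv2.resize(a,None,fx=5,fy=5,interpolation=cv2.INTER_CUBIC))
```

```text
(no output)
```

View pics/w21c.png

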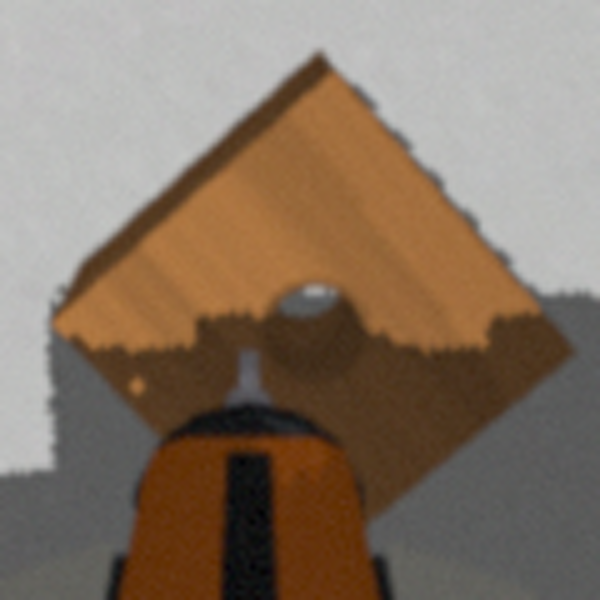

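Run:
```python
from h import *
c=robot.get_calibration('wrist')
s,R,t=st()
f=lambda x,y:(230+x/5,130+y/5)
h=onz(c,f(315,330),.06);print(h,'tool',R.T@(h-t))
l=onz(c,f(52,325),.06);r=onz(c,f(575,350),.06);print((l+r)/2,R.T@((l+r)/2-t))
print('blade near corner',proj(c,t-.0095*R[:,2]),'seen',f(248,352))
```

```text
t 25.2 tcp [ 0.4987 -0.3061  0.196 ] tip [ 0.4999 -0.3059  0.1171] psi -0.8927099149741045 x [ 0.0147  0.0025 -0.9999] F [-0.9163  0.1878 -0.7169] M [0.0223 0.0755 0.0167] open 0.026194094557784063 q6 0.20145421988066192
[ 0.5095 -0.3176  0.06  ] tool [0.0572 0.0147 0.0006]
[ 0.5083 -0.3185  0.06  ] [0.0571 0.0146 0.0022]
blade near corner [277.9052 201.9868] seen (279.6, 200.4)
```

Emit:
{"method": "play_rows", "body": {"moves": [[[0,0.0133,0.0045,0,-1],[0,0,0,0,-1],[0.01,0,0,0,-1],[0.01,0,0,0,-1],[0.01,0,0,0,-1],[0.01,0,0,0,-1],[0,0,0,0,-1],[0,0,0,0,-1],[0,0,0,0,-1],[0,0,0,0,-1]]]}}

```text
time: 26.2
tool_pos: [0.5049, -0.312, 0.1523]
tool_rot: [2.851, 1.557, 0.394]
contact_force: [-0.1, -0.9, -0.9]
opening: 0.0258
```

Run:
```python
from h import *
c=look('w22',230,130,120,5)
s,R,t=st((.509,-.318,.07))
print('blade near corner',proj(c,t-.0105*R[:,2]+.0012*R[:,1]))
```

```text
t 26.25 tcp [ 0.5049 -0.312   0.1524] tip [ 0.506  -0.3116  0.0734] psi -0.885707509575947 x [ 0.0132  0.0054 -0.9999] F [ 0.3383 -0.1881 -0.4205] M [-0.0181  0.0766 -0.0252] open 0.0258784977235005 q6 0.19098033917597337
shift for tip (tool) [0.0034 0.0069 0.0018]
blade near corner [279.4616 200.8081]
```

View pics/w22c.png

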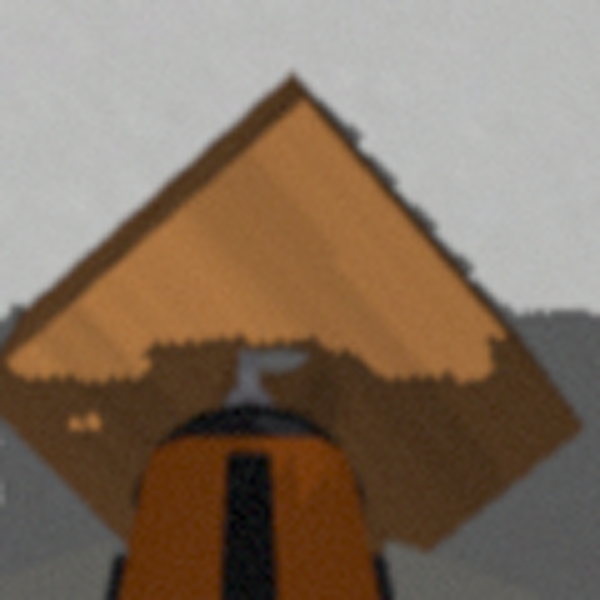

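Run:
```python
from h import *
c=robot.get_calibration('wrist')
s,R,t=st()
f=lambda x,y:(230+x/5,130+y/5)
g=lambda p:((p-np.array([230,130]))*5).round()
for h in ([.5095,-.3176,.06],[.5083,-.3185,.06],[.5077,-.3165,.06]):
    print(g(proj(c,h)),R.T@(np.array(h)-t))
l=onz(c,f(5,358),.06);tp=onz(c,f(303,95),.06);r=onz(c,f(582,428),.06)
print(l,tp,r,(l+r)/2,R.T@((l+r)/2-t), np.linalg.norm(l-r))
im=cv2.imread('pics/w22.png')[190:215,265:305];cv2.imwrite('pics/w22d.png',cv2.resize(cv2.convertScaleAbs(im,alpha=1.8),None,fx=16,fy=16,interpolation=cv2.INTER_CUBIC))
```

```text
t 26.25 tcp [ 0.5049 -0.312   0.1524] tip [ 0.506  -0.3116  0.0734] psi -0.885707509575947 x [ 0.0132  0.0054 -0.9999] F [ 0.3383 -0.1881 -0.4205] M [-0.0181  0.0766 -0.0252] open 0.0258784977235005 q6 0.19098033917597337
[280. 399.] [0.0134 0.0068 0.0013]
[279. 407.] [0.0134 0.0068 0.0028]
[268. 403.] [0.0134 0.0048 0.002 ]
[ 0.4854 -0.2767  0.06  ] [ 0.5517 -0.2876  0.06  ] [ 0.5386 -0.3615  0.06  ] [ 0.512  -0.3191  0.06  ] [0.0134 0.0096 0.0003] 0.10016813392261503
```

View pics/w22d.png

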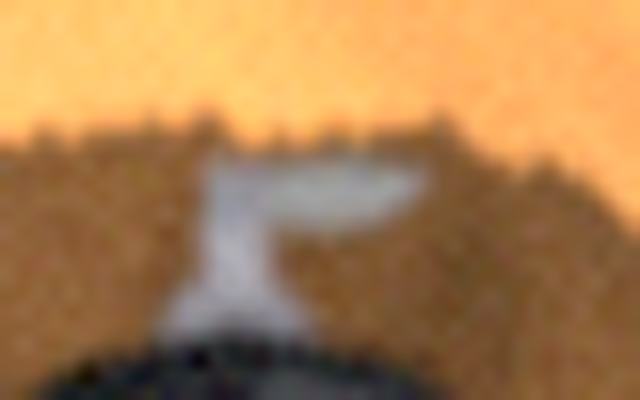

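Emit:
{"method": "play_rows", "body": {"moves": [[[0,0.0056,0.005,0,-1],[0,0,0,0,-1],[0,0,0,0,-1],[0.003,0,0,0,-1],[0,0,0,0,-1],[0.003,0,0,0,-1],[0,0,0,0,-1],[0,0,0,0,-1],[0,0,0,0,-1],[0,0,0,0,-1]]]}}

```text
time: 27.25
tool_pos: [0.5049, -0.3206, 0.1466]
tool_rot: [2.754, 1.556, 0.297]
contact_force: [0.6, -0.3, -0.9]
opening: 0.0259
```

Run:
```python
from h import *
c=look('w23',250,170,60,10)
s,R,t=st((.509,-.318,.06))
snap('side','s23.png')
a=cv2.imread('pics/s23.png')[250:340,280:370]
cv2.imwrite('pics/s23c.png',cv2.resize(a,None,fx=6,fy=6,interpolation=cv2.INTER_CUBIC))
```

```text
t 27.3 tcp [ 0.5049 -0.3206  0.1465] tip [ 0.506  -0.3202  0.0675] psi -0.8859830966925301 x [ 0.0143  0.0044 -0.9999] F [ 0.27   -0.4339 -1.3297] M [-0.0052  0.1165 -0.0026] open 0.026270171306197136 q6 0.17987782255988446
shift for tip (tool) [ 0.0076  0.0001 -0.0036]
```

View pics/w23c.png

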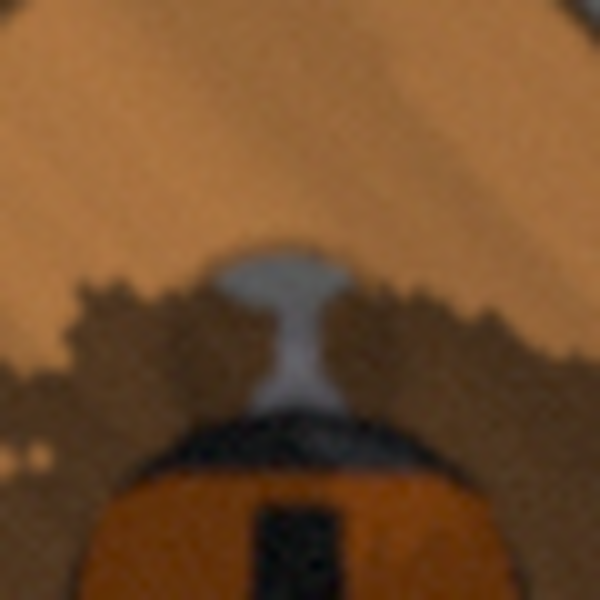

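View pics/s23c.png

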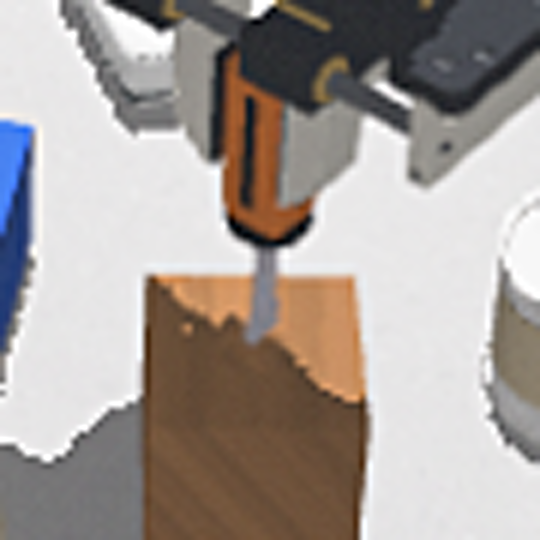

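Emit:
{"method": "play_rows", "body": {"moves": [[[0,-0.0009,0,0,-1],[0.004,0,0,0,-1],[0.004,0,0,0,-1],[0,0,0,0,-1],[0.004,0,0,0,-1],[0.004,0,0,0,-1],[0,0,0,0,-1],[0,0,0,0,-1],[0,0,0,0,-1],[0,0,0,0,-1]]]}}

```text
time: 28.35
tool_pos: [0.5044, -0.3197, 0.1288]
tool_rot: [2.779, 1.556, 0.322]
contact_force: [0.1, -0.0, -1.5]
opening: 0.026
```

Run:
```python
from h import *
c=look('w24',250,170,60,10)
s,R,t=st((.509,-.318,.06))
```

```text
t 28.4 tcp [ 0.5044 -0.3197  0.1289] tip [ 0.5055 -0.3193  0.0499] psi -0.8860250886435344 x [ 0.0141  0.0046 -0.9999] F [ 0.4879  0.2526 -1.2097] M [-0.0272  0.1026 -0.0339] open 0.025806094395844185 q6 0.1799507048841806
shift for tip (tool) [-0.0101  0.0012 -0.0036]
```

View pics/w24c.png

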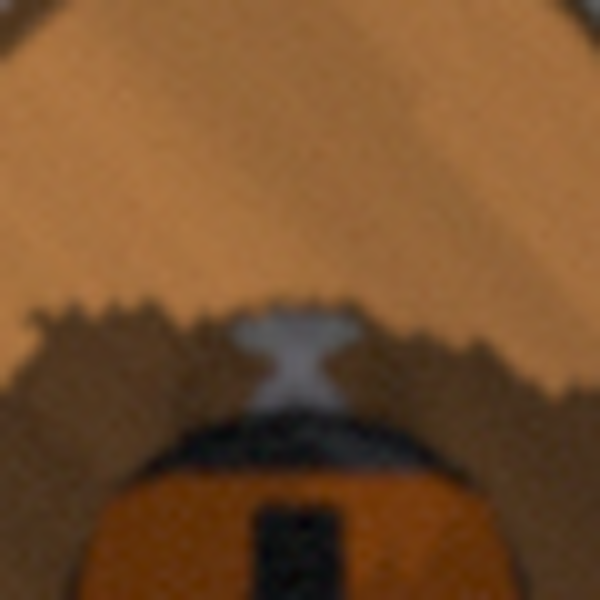

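Emit:
{"method": "play_rows", "body": {"moves": [[[0.005,0,0,0,-1],[0.005,0,0,0,-1],[0,0,0,0,-1],[0.005,0,0,0,-1],[0.005,0,0,0,-1],[0,0,0,0,-1],[0.005,0,0,0,-1],[0.005,0,0,0,-1],[0,0,0,0,-1],[0,0,0,0,-1]]]}}

```text
time: 29.4
tool_pos: [0.5048, -0.3194, 0.0958]
tool_rot: [2.807, 1.556, 0.351]
contact_force: [0.8, -0.3, -1.1]
opening: 0.0258
```

Run:
```python
from h import *
c=look('w25',230,150,100,6)
s,R,t=st((.509,-.318,.008))
```

```text
t 29.45 tcp [ 0.5047 -0.3194  0.0958] tip [ 0.5058 -0.319   0.0168] psi -0.886087936181922 x [ 0.0136  0.0051 -0.9999] F [ 1.4825  0.3723 -1.9084] M [0.0466 0.0821 0.0159] open 0.02547578388102017 q6 0.17949544029813647
shift for tip (tool) [ 0.0089  0.0012 -0.003 ]
```

View pics/w25c.png

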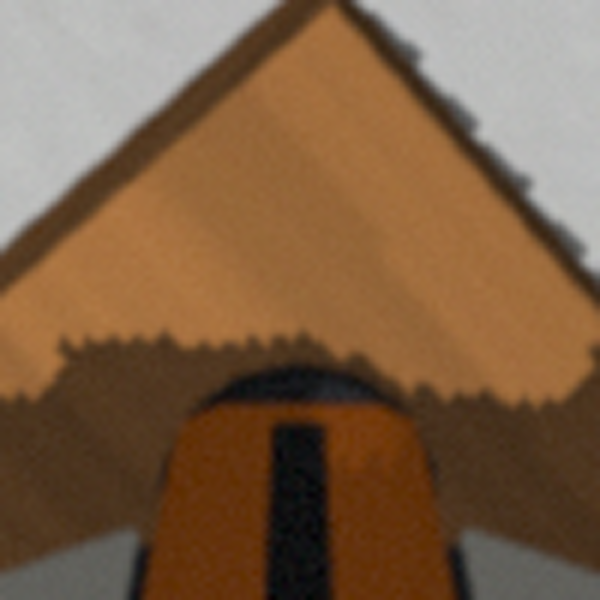

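Lower the remaining ~8 mm to light contact, then open gently.

Emit:
{"method": "play_rows", "body": {"moves": [[[0.003,0,0,0,-1],[0,0,0,0,-1],[0.003,0,0,0,-1],[0,0,0,0,-1],[0.0015,0,0,0,-1],[0,0,0,0,-1],[0.001,0,0,0,-1],[0,0,0,0,-1],[0,0,0,0,-1],[0,0,0,0,-1]]]}}

```text
time: 30.45
tool_pos: [0.5052, -0.3196, 0.0872]
tool_rot: [2.737, 1.556, 0.28]
contact_force: [-0.2, -0.5, -1.5]
opening: 0.026
```

Run:
```python
from h import *
s,R,t=st((.509,-.318,.008))
```

```text
t 30.45 tcp [ 0.5052 -0.3196  0.0872] tip [ 0.5063 -0.3193  0.0082] psi -0.8860943216332307 x [ 0.0146  0.0042 -0.9999] F [-0.2401 -0.4846 -1.4983] M [-0.0696  0.0821  0.008 ] open 0.02596993398429474 q6 0.17938028066980813
shift for tip (tool) [ 0.0003  0.0007 -0.0029]
```

Emit:
{"method": "play_rows", "body": {"moves": [[[0.0005,0,0,0,-0.35],[0,0,0,0,-0.3],[0,0,0,0,0.1],[0,0,0,0,0.2],[0,0,0,0,0.2],[-0.01,0,0,0,0.2],[-0.02,0,0,0,0.2],[-0.03,0,0,0,0.2],[-0.04,0,0,0,0.2],[-0.03,0,0,0,0.2]]]}}

```text
time: 31.45
tool_pos: [0.5016, -0.3188, 0.2194]
tool_rot: [-2.977, 1.558, 0.85]
contact_force: [1.0, 0.0, 0.1]
opening: 0.0551
```

Run:
```python
from h import *
c=look('w26')
s,R,t=st((.538,-.0656,.1))
snap('side','s26.png')
```

```text
t 31.5 tcp [ 0.5032 -0.3202  0.2247] tip [ 0.5043 -0.3198  0.1457] psi -0.8860697130454834 x [ 0.0147  0.0042 -0.9999] F [ 0.5642 -0.6596  4.2089] M [-0.0678 -0.0043 -0.0006] open 0.05512827905374161 q6 0.18103298344460544
shift for tip (tool) [ 0.0473 -0.1759 -0.1862]
```

View pics/w26.png

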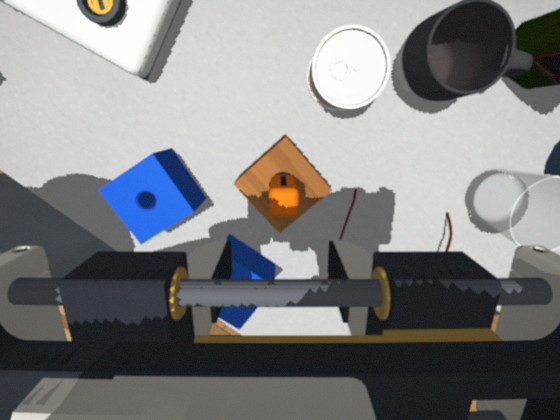

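View pics/s26.png

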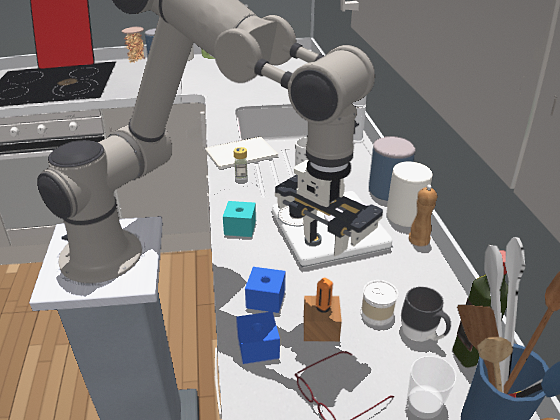

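Emit:
{"method": "play_rows", "body": {"moves": [[[0,-0.02,-0.012,0,0.2],[0,-0.035,-0.022,0,0.2],[0,-0.035,-0.022,0,0.2],[0,-0.035,-0.022,0,0.2],[0,-0.035,-0.022,0,0.2],[0,-0.035,-0.022,0,0.2],[0,-0.03,-0.018,0,0.2],[0,0,0,0,0.2],[0,0,0,0,0.2],[0,0,0,0,0.2]]]}}

```text
time: 32.55
tool_pos: [0.4655, -0.0489, 0.2219]
tool_rot: [2.717, 1.556, 0.257]
contact_force: [0.6, 0.0, -0.6]
opening: 0.055
```

Run:
```python
from h import *
c=look('w27')
s,R,t=st()
for l in ('tare_knob','screw_slot'): print([ (x['point'],x['score']) for x in robot.spot_in('wrist',l)][:2])
```

```text
t 32.6 tcp [ 0.4656 -0.0491  0.2218] tip [ 0.4667 -0.0489  0.1428] psi -0.8891193349268193 x [ 0.014   0.0036 -0.9999] F [ 0.4702 -0.5145  0.4322] M [-0.011   0.0439  0.0401] open 0.055073581756778164 q6 0.6122170552935379
[([231.6, 90.3], 0.88)]
[([330.8, 150.7], 0.95)]
```

View pics/w27.png

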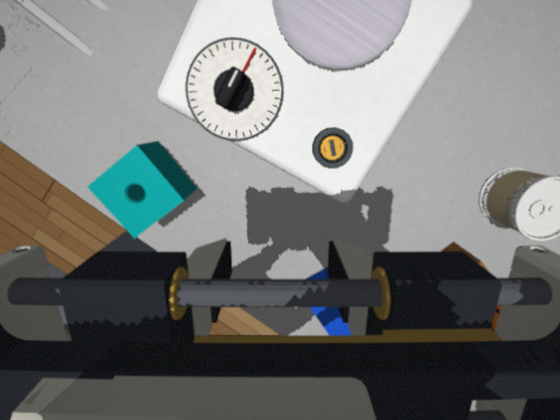

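Run:
```python
from h import *
a=cv2.imread('pics/w27.png')
x=cv2.resize(a[30:150,180:290],None,fx=5,fy=5,interpolation=cv2.INTER_CUBIC)[:600]
cv2.imwrite('pics/w27a.png',x)
cv2.imwrite('pics/w27b.png',cv2.resize(a[122:172,308:358],None,fx=12,fy=12,interpolation=cv2.INTER_CUBIC))
```

```text
(no output)
```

View pics/w27a.png

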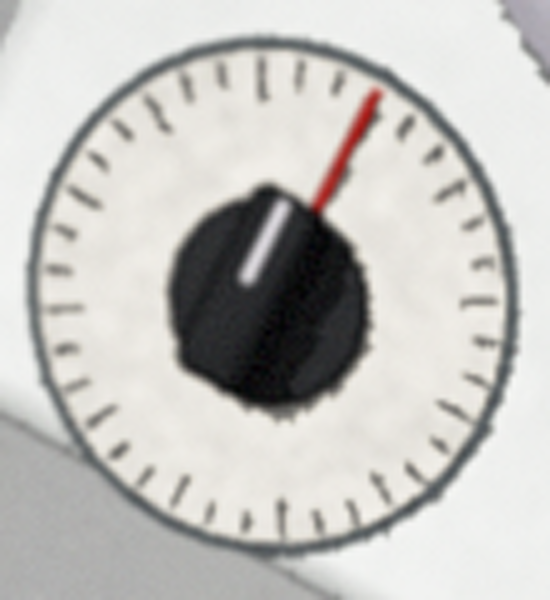

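View pics/w27b.png

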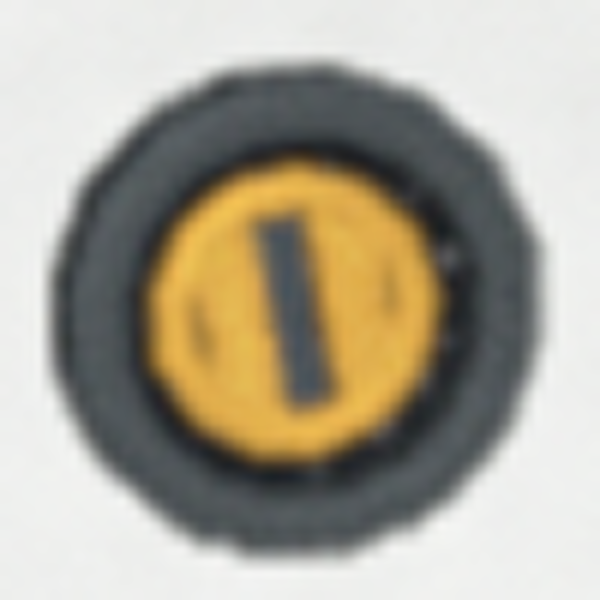

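Run:
```python
from h import *
c=robot.get_calibration('wrist')
f=lambda x,y:(308+x/12,122+y/12)
z=.0495
a=onz(c,f(275,218),z);b=onz(c,f(314,404),z);sl=np.arctan2(*(b-a)[1::-1]);print('slot',(a+b)/2,sl,np.linalg.norm(b-a))
g=lambda x,y:(180+x/5,30+y/5)
p=onz(c,g(318,210),.044);q=onz(c,g(376,92),.044);ptr=np.arctan2(*(q-p)[1::-1]);print('ptr',ptr)
# wedge: use opposite ticks through center: long ticks
for (u,v) in [((262,80),(283,520)),((82,197),(452,410)),((158,112),(379,487)),((65,308),(482,303))]:
    A=onz(c,g(*u),.042);B=onz(c,g(*v),.042);print((A+B)/2,np.arctan2(*(A-B)[1::-1]),np.arctan2(*(A-B)[1::-1])%(np.pi/18))
print('theta if slot0 along scale x:',ptr-sl)
# scale left edge right-bottom corner & bottom edges
K=[onz(c,u,.04) for u in [(163,95),(330,192),(365,178),(468,8)]]
print(K,np.arctan2(*(K[1]-K[0])[1::-1])+np.pi/2,np.arctan2(*(K[3]-K[2])[1::-1]))
```

```text
slot [ 0.53812696 -0.06687829  0.0495    ] -2.2064554658707376 0.01700645437621186
ptr 0.17582718113981158
[0.51750003 0.05047656 0.042     ] 0.6957300918267456 0.17213131622844677
[0.51748484 0.05121567 0.042     ] 1.7433427649325242 0.17254643813762763
[0.51775916 0.05097634 0.042     ] 1.2112708676024102 0.16407331640581252
[0.51787737 0.05063401 0.042     ] 2.2617039639135212 0.16730886152032587
theta if slot0 along scale x: 2.382282647010549
[array([0.46704284, 0.10779544, 0.04      ]), array([ 0.49932772, -0.09977424,  0.04      ]), array([ 0.53670862, -0.11989595,  0.04      ]), array([ 0.72957207, -0.08193148,  0.04      ])] 0.15430115918474185 0.19436138430296343
```

Run:
```python
from h import *
print(robot.observe()['time'],robot.hand_in())
```

```text
the job is handed in; nothing more can be done
32.7 None
```

I zeroed the tare knob, drove the lock screw home and stood the screwdriver back in the wooden stand. I handed the job in at 32.7 s with the gripper clear of everything.

- **Knob:** I turned it counter-clockwise by about 65°. In the last wrist picture the pointer covers the red zero mark. It reads 0.176 rad, against about 0.169 rad for the scale's axis from the dial ticks, so it is within about 0.01 rad.
- **Lock screw:** I turned it clockwise with the bit pressed into the slot at about 10 N. It stopped sinking and the torque rose to 0.5 N m, and to 0.25 N m on a second try. From the last picture I measured the slot at about 2.38 rad against the 2.4 stop, give or take 0.03. An earlier, more oblique picture gave about 2.35. I trust the stop I felt over either reading.
- **Overrun at the stop:** I pushed about 0.5 rad past the stop before noticing, and the driver twisted a little in the grip. I backed that off. The torque stayed near zero while backing off, so I believe the screw did not turn back.
- **Screwdriver:** The side and wrist pictures show it upright in the brown stand.
- **Bystanders:** The tin and spice jar look unmoved, and none of my moves went near the dotted mug. I checked these by eye only, not by measurement.

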